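Lay the rail saddles in the gluing tray

TASK

Put the three wooden rail saddles into the gluing tray, one in each channel, every one lying flat side down on the channel's floor with its tab pointing to the open end of the tray (away from the raised stop) and none hanging out over that end. Leave the jar, the wood block, the solder spool and the wrench where they are.

Things in the scene. Friction and masses are not known exactly. Their poses are not given: they have to be found in the camera images.
- tray: fixed wooden gluing tray, 136 mm (x) by 202 (y), floor 6 thick. Raised stop 12 wide across its -x end, top 22 above the table. Three channels along x, stop to open +x end, 42 wide, 124 long, at y -68, 0, +68; ribs between them 26 wide (outer 12), tops 12 above the table, 6 above the channel floor. Origin: centre of the underside, on the table; x to the open end.
- channel1 (a point): centre of the floor of channel 1 (channel y -68 mm in the tray), 6 mm above the table; axes as the tray's, the channel reaching 62 mm either way along x and 21 mm either way along y
- channel2 (a point): centre of the floor of channel 2 (channel y 0 mm in the tray), 6 mm above the table; axes as the tray's, the channel reaching 62 mm either way along x and 21 mm either way along y
- channel3 (a point): centre of the floor of channel 3 (channel y 68 mm in the tray), 6 mm above the table; axes as the tray's, the channel reaching 62 mm either way along x and 21 mm either way along y
- saddle1: wooden rail saddle, 76 mm long (x), 32 wide (y), 30 high (z), 50 g. Main block x -38 to +14, with a groove 20 wide, 10 deep across its top; a tab 12 high at x +14 to +38, level with the flat underside. Origin: centre of the flat underside; x to the tab, z out of the grooved top. Starts lying flat side down on the table, any yaw.
- saddle2: wooden rail saddle, 76 mm long (x), 32 wide (y), 30 high (z), 50 g. Main block x -38 to +14, with a groove 20 wide, 10 deep across its top; a tab 12 high at x +14 to +38, level with the flat underside. Origin: centre of the flat underside; x to the tab, z out of the grooved top. Starts standing on end, tab up (x up, origin 38 mm above the table), flat side facing any way.
- saddle3: wooden rail saddle, 76 mm long (x), 32 wide (y), 30 high (z), 50 g. Main block x -38 to +14, with a groove 20 wide, 10 deep across its top; a tab 12 high at x +14 to +38, level with the flat underside. Origin: centre of the flat underside; x to the tab, z out of the grooved top. Starts standing on end, tab up (x up, origin 38 mm above the table), flat side facing any way.
- saddle1_tab (a point): middle of the lower edge of saddle1's tab end: x +38 mm, on the flat underside
- saddle2_tab (a point): middle of the lower edge of saddle2's tab end: x +38 mm, on the flat underside
- saddle3_tab (a point): middle of the lower edge of saddle3's tab end: x +38 mm, on the flat underside
- stand: obstacle, fixed to the bench: soldering third-hand stand between the parts and the tray; round steel base 60 mm across, 8 high, thin upright post 10 across to a brass ball 18 across, top 159 mm above the table, with a clip reaching 32 mm to its -x side at the ball; origin at the centre of its underside
- jar: bystander: closed glass jar with a black lid, 60 mm across, 115 high, upright; origin at the centre of its underside
- offcut: bystander: dark wood block 70 x 50 x 45 mm high; origin at the centre of its underside
- spool: bystander: bare metal solder spool standing on its flange, 50 mm across, 40 high; origin at the centre of its underside
- wrench: bystander: steel wrench 180 mm long lying flat beyond the parts; origin at its middle, x along it

How it is judged:
By the outcome, as a careful person would: the job done as asked, in the order asked, and still so for the second after the job is handed in, with the robot touching nothing.
It also fails if it takes over 72 s, if anything falls off the work surface, if the arm or the gripper's body presses on something with over 40 N, if the wrist force passes 120 N, or if a joint passes its speed limit or range.

ROBOT

A 6-joint arm with a two-finger parallel gripper is mounted at the origin on the work surface. World frame = base frame: x ahead of the robot, y to its left, z up, the work surface at z = 0. Lengths are in m, angles in rad, forces in N, time in s.
With the tool pointing down it reaches from about 0.225 to 0.875 m from the base axis. Payload 3.4 kg.
Tool frame: the origin (TCP) lies where the fingers leave the gripper's body, on its centre line; the fingertips stand 73 mm ahead of it and the grasp point (between the pads) lies 54 mm ahead of it (manip.pinch_z is the distance from the TCP to the grasp point, in m); z points along the fingers, y is the line along which they close (so a half turn about z gives the same grasp; the last joint's range is limited). The gripper opens to 85 mm and grips with 20 to 120 N. Pads are 22 mm wide; open, the fingers measure 114 mm over their backs; the gripper's body (76 mm by 85 mm) begins 54 mm behind the grasp point. The pads swing forward as they close: fully open they stand 13 mm farther back than shut.
Start: joints at [-1.39, 0.276, 1.505, -0, 1.361, -0.121], TCP at [0.171, -0.549, 0.304] pointing down, gripper open.
Joint ranges: [-2.89, 2.89], [-0.75, 2.08], [0.22, 2.7], [-1.18, 4.32], [0.11, 2.71], [-2.7, 2.7]. Speed limits (rad/s): [2.57, 2.57, 3.14, 3.14, 3.14, 3.14].

INTERFACE

Orientations are given as a unit quaternion [w, x, y, z].
In Python, from rig import readout, imaging, manip gives the robot as it stands. The module is installed in compiled form; this text tells all that it offers.
- The arm moves only by the tool servo_tool, never from a script. Its argument "moves" is a list of rows, each an object with "dp": the shift along the tool's x, y, z in units of 0.2 m (1.0 is 0.2 m), a list of three; "delta_rot": the turn, a rotation vector about the tool's x, y, z in units of 0.1 rad (1.0 is 0.1 rad), a list of three; "fingers": the opening, from 0 (shut) to 1 (fully open). In form: [{"dp": [dx, dy, dz], "delta_rot": [wx, wy, wz], "fingers": fingers}, ...]. A call has 1 to 5 rows; each row shifts and turns the commanded pose from where the row before left it, along the tool's axes as they then stand; what a row does not reach is not made up. A row lasts 1/10 s, in which the tool goes at most 50 mm and 8.59 degrees, less where a joint would pass 70% of its speed; a pose out of reach is approached as far as the arm can. A call with a number of a shift or a turn outside -1 to 1 is refused whole. A call with a gripper value outside its range is refused whole. The fingers move at their own pace and stop on an object; "force" is the grip in N (left out, the last holds). Time passes only in rows, so rows that do not move let the fingers close. It gives the time, the measured TCP pose, the force, the opening and the grip force at its end, in the units of the state.
- readout.get_state(): the state, without advancing time (a new reading comes with each control period).
- imaging.get_image(name): name is "scene" or "top" or "wrist"; returns (picture, depth): 384x512x3 uint8, red, green, blue; 384x512 float32, m along the optical axis (not along the pixel's ray), 0 where there is no reading.
- imaging.calibration(name): a dict with "intrinsics" (3x3 intrinsics, pixels), "R" (3x3) and "t" (3): a world point X has camera coordinates R X + t; the wrist camera has in their place "hand_eye" (4x4, takes a point from camera to tool coordinates, whose origin is the TCP and whose axes are the flange's). Camera axes: x right, y down, z forward; pixel columns grow to the right and rows downward; lengths in m; the calibration is good to about 2 mm. A picture is of the moment at which its call begins: read the wrist's pose just before it. calibration takes no time and is no camera call.
- manip.sign_off(): hands the job in; it is judged then, once.
The state is a dict: "clock": time; "qpos": joint angles; "qd": joint speeds; "effort": joint torques, N m; "position": TCP position; "ee_rot": TCP orientation; "contact_force": force on the tool from outside, world axes, zero at the start; "moment": the same for the moment, N m; "width": finger opening in m; "gripper_force": force on a finger pad.
Only numpy, scipy, OpenCV 4.12 (cv2) and the standard library are available. Lean on these libraries where they do the work, as an engineer would, in place of code of your own. Each camera call takes 0.05 s, during which the arm holds its last target. There are 200 camera calls.

## Working session

There is one attempt and no reset: what is moved stays moved. The work goes in short steps, Python scripts to look and compute and a tool call to move; the robot and the scene stay as the last step left them, time stands still between calls to the robot, and variables do not carry over. Pictures are saved under pics/ and viewed, at most 10 in all, crops included, and the job is handed in when it is done.

Besides the shell and the picture viewer there is one more tool, called after "Request:" by a JSON object that holds its "api" and its "payload". servo_tool: Moves the arm, as the interface text tells. Its arguments: {"type":"object","properties":{"moves":{"type":"array"},"force":{"type":"number"}},"required":["moves"]}

```bash
mkdir -p pics; python3 - <<'E'
from rig import readout, imaging, manip
import numpy as np, cv2
s=readout.get_state(); print(s)
for n in ("top","scene"):
    p,d=imaging.get_image(n); c=imaging.calibration(n)
    np.savez(f"{n}0.npz",p=p,d=d,K=c["intrinsics"],R=c["R"],t=c["t"])
    print(n,c, (d==0).mean())
    cv2.imwrite(f"pics/{n}0.png",p[:,:,::-1])
print(imaging.calibration("wrist"), manip.pinch_z)
E
```

```text
{'clock': 0.0, 'qpos': array([-1.38999383e+00,  2.76578975e-01,  1.50618145e+00, -1.61769802e-05,
        1.36068617e+00, -1.20995201e-01]), 'qd': array([ 1.38167957e-04,  9.19179030e-04, -1.86159115e-05,  3.95910309e-04,
       -1.52880504e-03, -1.79307592e-03]), 'effort': array([ 2.14428687e-04, -4.16784239e+01, -2.45808238e+01,  2.04763496e-04,
        1.13024900e-02,  9.69722436e-06]), 'position': array([ 0.17082892, -0.54860135,  0.30302947]), 'ee_rot': array([-9.26317880e-04,  9.88635677e-01,  1.50328438e-01, -3.56211215e-05]), 'contact_force': array([ 0.42655356, -0.38812378, -0.09789751]), 'moment': array([ 0.0153895 , -0.00946363,  0.01752256]), 'gripper_force': 0.0, 'width': 0.0852296053960316}
top {'intrinsics': array([[470.94571659,   0.        , 259.00239202],
       [  0.        , 470.94571659, 191.54080386],
       [  0.        ,   0.        ,   1.        ]]), 'R': array([[ 0.01192191, -0.99992463, -0.0029335 ],
       [-0.99733629, -0.01167983, -0.07199937],
       [ 0.07195968,  0.00378406, -0.99740036]]), 't': array([-0.03558254,  0.57470791,  1.30005344])} 0.004002
[... 280 characters left out ...]
5.38744132e-02, -8.16524600e-01],
       [-8.13110331e-01,  7.45980773e-02, -5.77309897e-01]]), 't': array([ 0.00668842, -0.26836946,  1.57119683])} 0.004084269205729167
{'intrinsics': array([[343.57577284,   0.        , 255.03126986],
       [  0.        , 343.57577284, 193.4025577 ],
       [  0.        ,   0.        ,   1.        ]]), 'hand_eye': array([[-4.96478858e-04, -9.52637930e-01, -3.04106443e-01,
         7.78662018e-02],
       [ 9.99999874e-01, -4.49351431e-04, -2.24952742e-04,
         3.91778078e-04],
       [ 7.76478487e-05, -3.04106516e-01,  9.52638032e-01,
        -7.09536881e-02],
       [ 0.00000000e+00,  0.00000000e+00,  0.00000000e+00,
         1.00000000e+00]])} 0.0539
```

View pics/top0.png

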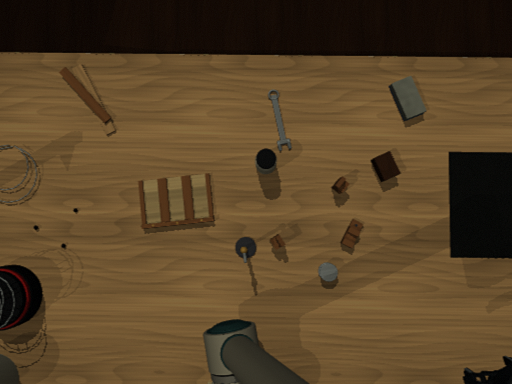

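View pics/scene0.png

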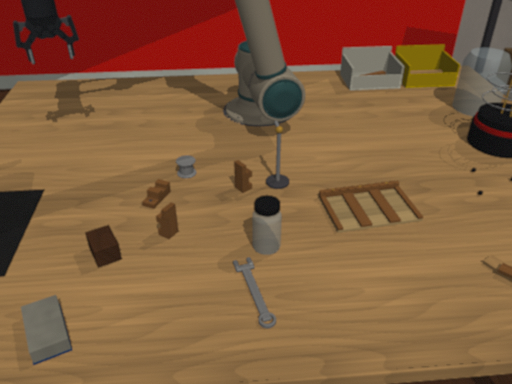

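```bash
cat > h.py <<'E'
import numpy as np
def cloud(n):
    z=np.load(n+"0.npz"); p,d,K,R,t=[z[k] for k in "pdKRt"]
    v,u=np.mgrid[:d.shape[0],:d.shape[1]]
    X=np.stack([(u-K[0,2])/K[0,0]*d,(v-K[1,2])/K[1,1]*d,d],-1)
    return p,(X-t)@R
E
python3 - <<'E'
import cv2,numpy as np
from h import cloud
a=cv2.imread("pics/top0.png")[150:290,130:410]; b=cv2.imread("pics/scene0.png")[145:275,80:310]
a=cv2.resize(a,(700,350),interpolation=cv2.INTER_CUBIC);b=cv2.resize(b,(442,250),interpolation=cv2.INTER_CUBIC)
im=np.zeros((600,700,3),np.uint8); im[:350]=a; im[350:,:442]=b
cv2.imwrite("pics/crop.png",np.clip(im*1.6,0,255).astype(np.uint8))
for n in("top","scene"):
    p,X=cloud(n); z=X[...,2]
    m=((z>.012)&(z<.2)&(X[...,0]>.2)&(X[...,0]<.75)&(abs(X[...,1])<.5)).astype(np.uint8)
    k,l,s,c=cv2.connectedComponentsWithStats(m)
    print(n,"table z",np.median(z[(X[...,0]>.3)&(X[...,0]<.6)&(abs(X[...,1])<.4)]))
    for i in range(1,k):
        if s[i,4]<25: continue
        q=X[l==i]; zt=np.percentile(q[:,2],97)
        tt=q[q[:,2]>zt-.008]
        r=cv2.minAreaRect((q[:,:2]*1000).astype(np.float32))
        print(s[i],"zmax %.3f"%zt,"topmean",tt.mean(0).round(4),"rect",np.round(r[0]),np.round(r[1]),round(r[2]),p[l==i].mean(0).round())
E
```

```text
top table z 0.0004550724158927555
[255 148  23  26 443] zmax 0.119 topmean [ 0.6565 -0.0471  0.1148] rect [654. -47.] [55. 57.] 32 [25. 23. 19.]
[372 151  29  31 525] zmax 0.049 topmean [ 0.6497 -0.3821  0.0448] rect [ 650. -382.] [70. 51.] 26 [32. 19. 10.]
[181 175  11  14  53] zmax 0.017 topmean [0.6022 0.1767 0.0139] rect [601. 177.] [37. 25.] 9 [80. 51. 26.]
[333 176  17  18 168] zmax 0.079 topmean [ 0.5998 -0.2484  0.0757] rect [ 595. -256.] [31. 35.] 51 [59. 37. 19.]
[158 178  12  33 115] zmax 0.018 topmean [0.5647 0.2429 0.0141] rect [565. 243.] [92. 28.] 8 [80. 51. 26.]
[183 188   9  11  29] zmax 0.017 topmean [0.5715 0.1748 0.0142] rect [569. 174.] [26. 23.] 11 [80. 50. 25.]
[207 192   6  19  39] zmax 0.018 topmean [0.5452 0.1096 0.0141] rect [547. 109.] [51. 12.] 7 [78. 50. 25.]
[140 195   6  17  37] zmax 0.017 topmean [0.5402 0.2991 0.0139] rect [539. 300.] [46. 13.] 5 [75. 48. 25.]
[142 196  72  33 488] zmax 0.026 topmean [0.486  0.2008 0.0224] rect [519. 201.] [ 78. 201.] 7 [79. 50. 26.]
[341 221  22  28 263] zmax 0.034 topmean [ 0.4515 -0.285   0.0302] rect [ 462. -291.
[... 831 characters left out ...]
34 [85. 59. 34.]
[141 179  29  27 374] zmax 0.033 topmean [ 0.4554 -0.2874  0.0301] rect [ 463. -294.] [37. 81.] 63 [99. 68. 39.]
[ 319  180   81   48 1190] zmax 0.024 topmean [0.491  0.1944 0.0214] rect [549. 203.] [142. 204.] 7 [108.  73.  41.]
[400 191  22  26  94] zmax 0.015 topmean [0.5578 0.2993 0.0131] rect [555. 299.] [101.  13.] 6 [109.  73.  41.]
[ 252  195   29   57 1471] zmax 0.117 topmean [ 0.6623 -0.0492  0.1151] rect [662. -50.] [57. 58.] 20 [85. 79. 70.]
[155 202  23  33 500] zmax 0.078 topmean [ 0.6042 -0.2509  0.0758] rect [ 596. -257.] [34. 36.] 50 [90. 61. 35.]
[ 85 225  36  39 925] zmax 0.048 topmean [ 0.6559 -0.3838  0.0457] rect [ 652. -385.] [74. 50.] 25 [61. 40. 26.]
```

View pics/crop.png

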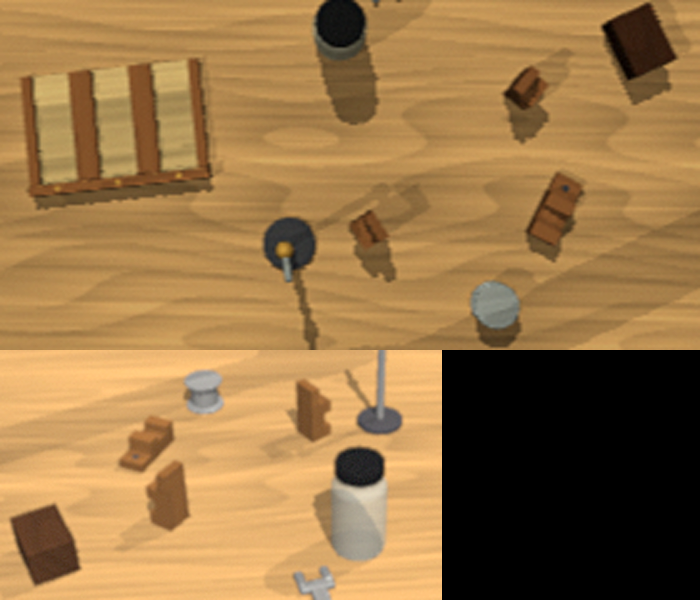

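```bash
cat >> h.py <<'E'
from scipy.spatial.transform import Rotation as Ro
def frame(zdir,ydir):
    z=np.array(zdir,float);z/=np.linalg.norm(z); y=np.array(ydir,float); y-=z*(y@z); y/=np.linalg.norm(y)
    return Ro.from_matrix(np.stack([np.cross(y,z),y,z],1))
def yv(deg): return [np.cos(np.radians(deg)),np.sin(np.radians(deg)),0]
def down(deg): return frame([0,0,-1],yv(deg))   # deg: heading of tool y
def cur():
    from rig import readout
    s=readout.get_state(); q=s["ee_rot"]
    return s["position"],Ro.from_quat([q[1],q[2],q[3],q[0]])
def plan(legs,step=.045,rot=.095,f=1,start=None):
    """legs: (tcp, R[, fingers]); prints rows in tool units, rounding fed back"""
    p,R=start or cur(); out=[]
    for leg in legs:
        tp,tR=np.array(leg[0]),leg[1]; f=leg[2] if len(leg)>2 else f
        st=leg[3] if len(leg)>3 else step
        D=(R.inv()*tR).as_rotvec(); p0,R0=p,R
        n=int(max(1,np.ceil(np.linalg.norm(tp-p)/st-.01),np.ceil(np.linalg.norm(D)/rot-.01)))
        for i in range(1,n+1):
            gp=p0+(tp-p0)*i/n; gR=R0*Ro.from_rotvec(D*i/n)
            dp=np.round(R.inv().apply(gp-p)/.2,2)+0.; w=np.round((R.inv()*gR).as_rotvec()/.1,2)+0.
            p=p+R.apply(dp*.2); R=R*Ro.from_rotvec(w*.1)
            out.append((dp.tolist(),w.tolist(),f))
        out.append(None)
    k=0
    for r in out:
        if r is None: print(" --leg"); continue
        print('{"dp":%s,"delta_rot":%s,"fingers":%g}'%r); k+=1
    print("end",p.round(4),R.as_matrix()[:,1].round(3),R.as_matrix()[:,2].round(3),"rows",k)
    return p,R
E
python3 - <<'E'
from h import *; import cv2
for n in("top","scene"):
    p,X=cloud(n); q=X.reshape(-1,3); z0=np.median(q[(q[:,0]>.3)&(q[:,0]<.6)&(abs(q[:,1])<.4)][:,2])
    t=q[(q[:,2]>z0+.0035)&(q[:,2]<.03)&(q[:,0]>.42)&(q[:,0]<.7)&(q[:,1]>.06)&(q[:,1]<.34)]
    print(n,len(t),cv2.minAreaRect((t[:,:2]*1000).astype(np.float32)))
    s=q[(q[:,2]>.13)&(q[:,2]<.17)&(q[:,0]>.36)&(q[:,0]<.5)&(abs(q[:,1])<.05)]; print(s[:, :2].min(0),s[:,:2].max(0))
down118=down(-118)
plan([((.452,-.287,.25),down118),((.452,-.287,.082),down118)])
E
```

```text
top 3379 ((560.4180908203125, 199.50387573242188), (278.4224853515625, 279.4007873535156), 89.9000244140625)
[ 0.38910425 -0.00146913] [0.42622405 0.01412162]
scene 3384 ((528.5078735351562, 196.65090942382812), (183.71096801757812, 211.8240509033203), 7.004847526550293)
[ 0.38612964 -0.0036562 ] [0.43160471 0.01096523]
{"dp":[0.19, -0.09, 0.03],"delta_rot":[0.0, 0.0, 0.88],"fingers":1}
{"dp":[0.19, -0.11, 0.03],"delta_rot":[0.0, 0.0, 0.88],"fingers":1}
{"dp":[0.17, -0.13, 0.03],"delta_rot":[-0.01, 0.0, 0.87],"fingers":1}
{"dp":[0.16, -0.13, 0.03],"delta_rot":[0.0, 0.0, 0.88],"fingers":1}
{"dp":[0.15, -0.16, 0.03],"delta_rot":[0.0, 0.0, 0.88],"fingers":1}
{"dp":[0.13, -0.16, 0.03],"delta_rot":[0.0, 0.0, 0.88],"fingers":1}
{"dp":[0.12, -0.18, 0.03],"delta_rot":[0.0, 0.0, 0.88],"fingers":1}
{"dp":[0.11, -0.19, 0.03],"delta_rot":[0.0, 0.0, 0.88],"fingers":1}
{"dp":[0.09, -0.19, 0.03],"delta_rot":[0.0, 0.0, 0.87],"fingers":1}
 --leg
{"dp":[0.0, 0.0, 0.21],"delta_rot":[0.0, 0.0, 0.0],"fingers":1}
{"dp":[0.0, 0.0, 0.21],"delta_rot":[0.0, 0.0, 0.0],"fingers":1}
{"dp":[0.0, 0.0, 0.21],"delta_rot":[0.0, 0.0, 0.0],"fingers":1}
{"dp":[0.0, 0.0, 0.21],"delta_rot":[0.0, 0.0, 0.0],"fingers":1}
 --leg
end [ 0.4528 -0.2875  0.0813] [-0.469 -0.883 -0.   ] [-0.     0.001 -1.   ] rows 13
```

Request:
{"api": "servo_tool", "payload": {"moves": [{"dp":[0.19,-0.09,0.03],"delta_rot":[0,0,0.88],"fingers":1},{"dp":[0.19,-0.11,0.03],"delta_rot":[0,0,0.88],"fingers":1},{"dp":[0.17,-0.13,0.03],"delta_rot":[-0.01,0,0.87],"fingers":1},{"dp":[0.16,-0.13,0.03],"delta_rot":[0,0,0.88],"fingers":1},{"dp":[0.15,-0.16,0.03],"delta_rot":[0,0,0.88],"fingers":1}], "force": 40}}

```text
clock: 0.6
position: [0.3281, -0.4021, 0.2733]
ee_rot: [0.0, 0.997, -0.071, 0.0]
contact_force: [1.2, -1.1, 1.2]
width: 0.0854
gripper_force: 0.0
```

Request:
{"api": "servo_tool", "payload": {"moves": [{"dp":[0.13,-0.16,0.03],"delta_rot":[0,0,0.88],"fingers":1},{"dp":[0.12,-0.18,0.03],"delta_rot":[0,0,0.88],"fingers":1},{"dp":[0.11,-0.19,0.03],"delta_rot":[0,0,0.88],"fingers":1},{"dp":[0.09,-0.19,0.03],"delta_rot":[0,0,0.87],"fingers":1},{"dp":[0,0,0],"delta_rot":[0,0,0],"fingers":1}]}}

```text
clock: 1.1
position: [0.4555, -0.2842, 0.2485]
ee_rot: [-0.001, 0.971, -0.24, -0.0]
contact_force: [-0.9, 0.2, -0.0]
width: 0.0855
gripper_force: 0.0
```

```bash
python3 - <<'E'
from h import *; from rig import imaging; import cv2
p,R=cur(); im,d=imaging.get_image("wrist"); c=imaging.calibration("wrist"); H=c["hand_eye"];K=c["intrinsics"]
v,u=np.mgrid[:384,:512]
X=np.stack([(u-K[0,2])/K[0,0]*d,(v-K[1,2])/K[1,1]*d,d],-1).reshape(-1,3)
W=R.apply(X@H[:3,:3].T+H[:3,3])+p
print(p,R.as_matrix().round(3).tolist())
m=(W[:,2]>.008)&(W[:,2]<.04)&(np.hypot(W[:,0]-.46,W[:,1]+.29)<.06)
q=W[m]; print(m.sum(),cv2.minAreaRect((q[:,:2]*1000).astype(np.float32)),q[q[:,2]>.026].mean(0))
cv2.imwrite("pics/w1.png",im[:,:,::-1])
plan([((.452,-.287,.082),down(-118))])
E
```

```text
[ 0.45547568 -0.28424609  0.24852495] [[0.885, -0.465, 0.0], [-0.465, -0.885, 0.002], [-0.001, -0.002, -1.0]]
3230 ((463.6054992675781, -291.64385986328125), (31.972429275512695, 76.08901977539062), 62.493717193603516) [ 0.45434548 -0.28682055  0.03081421]
{"dp":[0.0, 0.0, 0.21],"delta_rot":[0.0, 0.0, 0.01],"fingers":1}
{"dp":[0.0, 0.0, 0.21],"delta_rot":[0.0, 0.01, 0.02],"fingers":1}
{"dp":[0.0, 0.01, 0.21],"delta_rot":[0.0, 0.0, 0.01],"fingers":1}
{"dp":[-0.01, 0.0, 0.2],"delta_rot":[0.0, 0.0, 0.01],"fingers":1}
 --leg
end [ 0.4512 -0.2868  0.0829] [-0.469 -0.883  0.   ] [-0. -0. -1.] rows 4
```

View pics/w1.png

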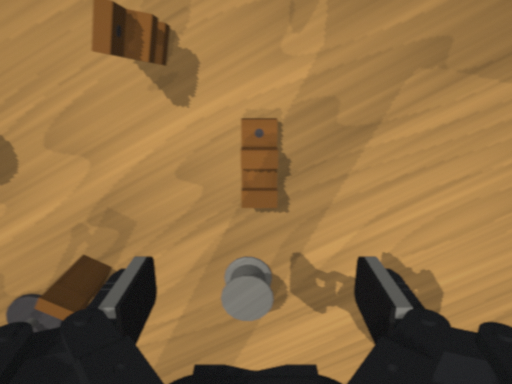

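Request:
{"api": "servo_tool", "payload": {"moves": [{"dp":[0,0,0.21],"delta_rot":[0,0,0.01],"fingers":1},{"dp":[0,0,0.21],"delta_rot":[0,0.01,0.02],"fingers":1},{"dp":[0,0.01,0.21],"delta_rot":[0,0,0.01],"fingers":1},{"dp":[0,0,0.2],"delta_rot":[0,0,0.01],"fingers":1},{"dp":[0,0,0],"delta_rot":[0,0,0],"fingers":0.5}]}}

```text
clock: 1.65
position: [0.4483, -0.2886, 0.0793]
ee_rot: [-0.002, 0.97, -0.244, -0.005]
contact_force: [-1.0, 0.1, 0.1]
width: 0.073
gripper_force: 0.0
```

Request:
{"api": "servo_tool", "payload": {"moves": [{"dp":[0,0,0],"delta_rot":[0,0,0],"fingers":0},{"dp":[0,0,0],"delta_rot":[0,0,0],"fingers":0},{"dp":[0,0,0],"delta_rot":[0,0,0],"fingers":0},{"dp":[0,0,0],"delta_rot":[0,0,0],"fingers":0},{"dp":[0,0,0],"delta_rot":[0,0,0],"fingers":0}]}}

```text
clock: 2.15
position: [0.4533, -0.2913, 0.0863]
ee_rot: [0.002, 0.97, -0.244, 0.003]
contact_force: [-0.3, 0.1, 7.6]
width: 0.0307
gripper_force: 40.7
```

```bash
python3 - <<'E'
from h import *
plan([((.453,-.286,.20),down(-117.5)),((.50,-.10,.31),down(-100)),((.49,.22,.31),down(-83))],f=0)
E
```

```text
{"dp":[0.0, -0.01, -0.19],"delta_rot":[0.01, -0.02, -0.04],"fingers":0}
{"dp":[-0.01, 0.0, -0.19],"delta_rot":[0.01, -0.03, -0.05],"fingers":0}
{"dp":[0.0, -0.01, -0.19],"delta_rot":[0.0, -0.02, -0.04],"fingers":0}
 --leg
{"dp":[-0.04, -0.19, -0.11],"delta_rot":[0.0, 0.0, -0.61],"fingers":0}
{"dp":[-0.04, -0.19, -0.11],"delta_rot":[0.0, 0.0, -0.61],"fingers":0}
{"dp":[-0.02, -0.19, -0.11],"delta_rot":[0.0, 0.0, -0.61],"fingers":0}
{"dp":[-0.01, -0.19, -0.11],"delta_rot":[0.0, 0.0, -0.61],"fingers":0}
{"dp":[0.0, -0.19, -0.11],"delta_rot":[0.0, 0.0, -0.61],"fingers":0}
 --leg
{"dp":[-0.04, -0.2, 0.0],"delta_rot":[0.0, 0.0, -0.37],"fingers":0}
{"dp":[-0.03, -0.19, 0.0],"delta_rot":[0.0, 0.0, -0.37],"fingers":0}
{"dp":[-0.03, -0.2, 0.0],"delta_rot":[0.0, 0.0, -0.37],"fingers":0}
{"dp":[-0.02, -0.2, 0.0],"delta_rot":[0.0, 0.0, -0.38],"fingers":0}
{"dp":[-0.01, -0.2, 0.0],"delta_rot":[0.0, 0.0, -0.37],"fingers":0}
{"dp":[0.0, -0.2, 0.0],"delta_rot":[0.0, 0.0, -0.37],"fingers":0}
{"dp":[0.0, -0.2, 0.0],"delta_rot":[0.0, 0.0, -0.37],"fingers":0}
{"dp":[0.01, -0.2, 0.0],"delta_rot":[0.0, 0.0, -0.37],"fingers":0}
 --leg
end [0.4895 0.2197 0.3101] [ 0.122 -0.993  0.   ] [-0. -0. -1.] rows 16
```

Request:
{"api": "servo_tool", "payload": {"moves": [{"dp":[0,0,0],"delta_rot":[0,0,0],"fingers":0.6},{"dp":[0,0,0],"delta_rot":[0,0,0],"fingers":0.6},{"dp":[0,-0.01,-0.06],"delta_rot":[0,0,0],"fingers":0.6},{"dp":[0,0,0],"delta_rot":[0,0,0],"fingers":0.6},{"dp":[0,0,0],"delta_rot":[0,0,0],"fingers":0.6}]}}

```text
clock: 2.65
position: [0.4533, -0.2884, 0.0963]
ee_rot: [0.001, 0.97, -0.244, 0.001]
contact_force: [-0.3, -0.0, -0.6]
width: 0.0509
gripper_force: 0.0
```

Request:
{"api": "servo_tool", "payload": {"moves": [{"dp":[0,0,0],"delta_rot":[0,0,0],"fingers":0},{"dp":[0,0,0],"delta_rot":[0,0,0],"fingers":0},{"dp":[0,0,0],"delta_rot":[0,0,0],"fingers":0},{"dp":[0,0,0],"delta_rot":[0,0,0],"fingers":0},{"dp":[0,0,0],"delta_rot":[0,0,0],"fingers":0}]}}

```text
clock: 3.15
position: [0.453, -0.2882, 0.0961]
ee_rot: [0.001, 0.97, -0.244, 0.001]
contact_force: [-1.0, 0.7, 5.6]
width: 0.0258
gripper_force: 39.0
```

```bash
python3 - <<'E'
from h import *; from rig import imaging,readout; import cv2
im,d=imaging.get_image("wrist"); s=readout.get_state(); print(s["width"],s["contact_force"],s["moment"])
a,_=imaging.get_image("scene"); 
o=np.zeros((384,800,3),np.uint8); o[:,:512]=im[:,:,::-1]; o[:240,512:]=cv2.resize(a[140:230,110:218,::-1],(288,240))
cv2.imwrite("pics/w2.png",np.clip(o*1.4,0,255).astype(np.uint8))
E
```

```text
0.025106039819769214 [-0.33327564  1.2862666   4.92741492] [0.19620764 0.11266447 0.02063352]
```

View pics/w2.png

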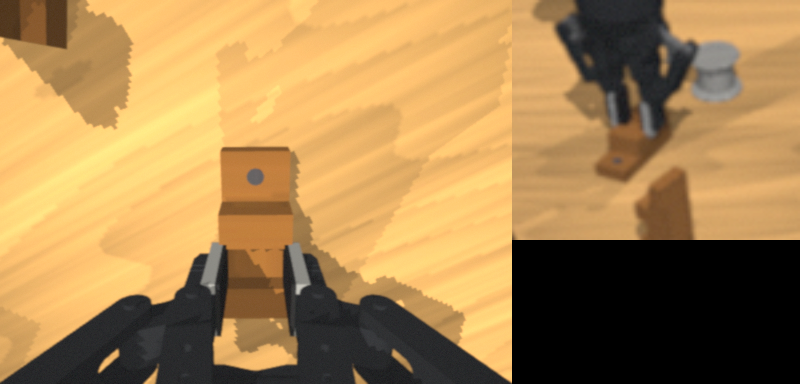

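Request:
{"api": "servo_tool", "payload": {"moves": [{"dp":[0,0,0],"delta_rot":[0,0,0],"fingers":0.6},{"dp":[0,0,0],"delta_rot":[0,0,0],"fingers":0.6},{"dp":[-0.01,0,0.04],"delta_rot":[0,0,0],"fingers":0.6},{"dp":[0,0,0],"delta_rot":[0,0,0],"fingers":0.6},{"dp":[0,0,0],"delta_rot":[0,0,0],"fingers":0.6}]}}

```text
clock: 3.75
position: [0.4508, -0.287, 0.0871]
ee_rot: [0.0, 0.97, -0.244, 0.0]
contact_force: [-0.5, 0.1, 0.1]
width: 0.0516
gripper_force: 0.0
```

Request:
{"api": "servo_tool", "payload": {"moves": [{"dp":[0,0,0],"delta_rot":[0,0,0],"fingers":0},{"dp":[0,0,0],"delta_rot":[0,0,0],"fingers":0},{"dp":[0,0,0],"delta_rot":[0,0,0],"fingers":0},{"dp":[0,0,0],"delta_rot":[0,0,0],"fingers":0},{"dp":[0,0,0],"delta_rot":[0,0,0],"fingers":0}]}}

```text
clock: 4.25
position: [0.4514, -0.2875, 0.088]
ee_rot: [0.001, 0.97, -0.244, 0.001]
contact_force: [0.1, 0.5, 1.4]
width: 0.0301
gripper_force: 40.2
```

Request:
{"api": "servo_tool", "payload": {"moves": [{"dp":[0,0,-0.1],"delta_rot":[0,0,0],"fingers":0},{"dp":[0,0,-0.19],"delta_rot":[0,0,0],"fingers":0},{"dp":[0,0,-0.19],"delta_rot":[0,0,0],"fingers":0},{"dp":[0,0,-0.1],"delta_rot":[0,0,0],"fingers":0},{"dp":[0,0,0],"delta_rot":[0,0,0],"fingers":0}]}}

```text
clock: 4.75
position: [0.4524, -0.2882, 0.2068]
ee_rot: [0.002, 0.97, -0.244, 0.004]
contact_force: [0.2, -0.7, -0.8]
width: 0.0305
gripper_force: 40.2
```

Request:
{"api": "servo_tool", "payload": {"moves": [{"dp":[-0.04,-0.19,-0.11],"delta_rot":[0,0,-0.61],"fingers":0},{"dp":[-0.04,-0.19,-0.11],"delta_rot":[0,0,-0.61],"fingers":0},{"dp":[-0.02,-0.19,-0.11],"delta_rot":[0,0,-0.61],"fingers":0},{"dp":[-0.01,-0.19,-0.11],"delta_rot":[0,0,-0.61],"fingers":0},{"dp":[0,-0.19,-0.11],"delta_rot":[0,0,-0.61],"fingers":0}]}}

```text
clock: 5.25
position: [0.4993, -0.0997, 0.3125]
ee_rot: [0.0, 0.996, -0.093, -0.001]
contact_force: [0.4, -0.2, -0.8]
width: 0.0305
gripper_force: 40.3
```

Request:
{"api": "servo_tool", "payload": {"moves": [{"dp":[-0.04,-0.2,0],"delta_rot":[0,0,-0.37],"fingers":0},{"dp":[-0.03,-0.19,0],"delta_rot":[0,0,-0.37],"fingers":0},{"dp":[-0.03,-0.2,0],"delta_rot":[0,0,-0.37],"fingers":0},{"dp":[-0.02,-0.2,0],"delta_rot":[0,0,-0.38],"fingers":0},{"dp":[-0.02,-0.2,0],"delta_rot":[0,0,-0.37],"fingers":0}]}}

```text
clock: 5.75
position: [0.4936, 0.1002, 0.3113]
ee_rot: [0.001, 1.0, -0.0, -0.001]
contact_force: [1.0, 0.4, -0.9]
width: 0.0304
gripper_force: 40.3
```

Request:
{"api": "servo_tool", "payload": {"moves": [{"dp":[-0.02,-0.18,0],"delta_rot":[0,0,-0.37],"fingers":0},{"dp":[-0.02,-0.1,0],"delta_rot":[0,0,-0.37],"fingers":0},{"dp":[0,0,0],"delta_rot":[0,0,-0.37],"fingers":0},{"dp":[0,0,0],"delta_rot":[0,0,0],"fingers":0},{"dp":[0,0,0],"delta_rot":[0,0,0],"fingers":0}]}}

```text
clock: 6.25
position: [0.4854, 0.1543, 0.3118]
ee_rot: [0.001, 0.999, 0.054, -0.001]
contact_force: [0.7, -0.5, -1.4]
width: 0.0303
gripper_force: 40.3
```

```bash
cat >> h.py <<'E'
def wrist(tag):
    from rig import imaging,readout; import cv2
    p,R=cur(); im,d=imaging.get_image("wrist"); c=imaging.calibration("wrist"); H=c["hand_eye"];K=c["intrinsics"]
    v,u=np.mgrid[:384,:512]
    X=np.stack([(u-K[0,2])/K[0,0]*d,(v-K[1,2])/K[1,1]*d,d],-1)
    cv2.imwrite(f"pics/{tag}.png",im[:,:,::-1]); s=readout.get_state()
    print("tcp",p.round(4),"y",R.as_matrix()[:,1].round(3),"z",R.as_matrix()[:,2].round(3),"w",s["width"],"t",s["clock"])
    return im,R.apply((X@H[:3,:3].T+H[:3,3]).reshape(-1,3)).reshape(384,512,3)+p,d
E
python3 - <<'E'
from h import *; import cv2
im,W,d=wrist("w3")
ok=(d>.05); 
# tray surfaces: ribs (~.012), floor (~.006), table
m=ok&(W[...,0]>.4)&(W[...,0]<.68)&(W[...,1]>.05)&(W[...,1]<.36)&(W[...,2]<.03)
print(np.percentile(W[m][:,2],[5,25,50,75,95]))
rib=m&(W[...,2]>.0095)&(W[...,2]<.016)
k,l,s,c=cv2.connectedComponentsWithStats(rib.astype(np.uint8))
for i in range(1,k):
    if s[i,4]>150: print(s[i],cv2.minAreaRect((W[l==i][:,:2]*1000).astype(np.float32)))
E
```

```text
tcp [0.4854 0.1543 0.3118] y [ 0.108 -0.994  0.002] z [-0.001 -0.002 -1.   ] w 0.030309681340184587 t 6.3
[-3.44517920e-05  9.30547076e-04  2.09098735e-03  7.63116220e-03
  1.38103308e-02]
[ 231   19   28  127 3223] ((559.8670654296875, 171.6211700439453), (123.5024642944336, 25.99008560180664), 6.862249374389648)
[ 263   18   50  128 1578] ((564.7796020507812, 128.61708068847656), (124.84050750732422, 48.436214447021484), 5.969189643859863)
[ 105   21   30  127 1641] ((544.061767578125, 299.48468017578125), (123.97537994384766, 13.880141258239746), 7.218430042266846)
[ 161   20   60  128 3322] ((552.9229736328125, 226.07089233398438), (124.2844467163086, 52.504859924316406), 6.9326491355896)
```

View pics/w3.png

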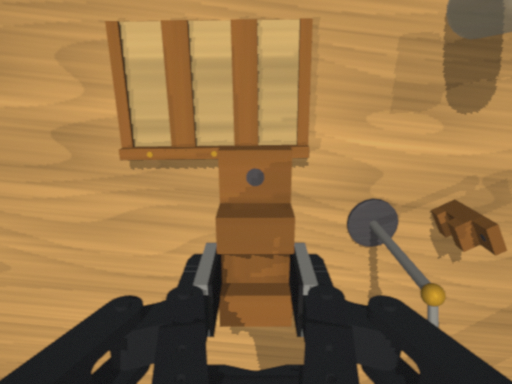

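```bash
python3 - <<'E'
from h import *
a=down(-83.1)
plan([((.5309,.2707,.20),a),((.5309,.2707,.106),a)],f=0)
E
```

```text
{"dp":[0.07, -0.14, 0.14],"delta_rot":[0.0, 0.0, -0.03],"fingers":0}
{"dp":[0.07, -0.14, 0.14],"delta_rot":[0.01, 0.01, -0.03],"fingers":0}
{"dp":[0.08, -0.14, 0.14],"delta_rot":[0.0, 0.0, -0.04],"fingers":0}
{"dp":[0.07, -0.13, 0.14],"delta_rot":[0.01, 0.0, -0.03],"fingers":0}
 --leg
{"dp":[0.0, 0.0, 0.16],"delta_rot":[0.0, 0.0, 0.0],"fingers":0}
{"dp":[0.0, 0.0, 0.15],"delta_rot":[0.0, 0.0, 0.0],"fingers":0}
{"dp":[0.0, 0.0, 0.16],"delta_rot":[0.0, 0.0, 0.0],"fingers":0}
 --leg
end [0.5309 0.2698 0.1059] [ 0.12  -0.993 -0.   ] [-0.  0. -1.] rows 7
```

Request:
{"api": "servo_tool", "payload": {"moves": [{"dp":[0.07,-0.14,0.14],"delta_rot":[0,0,-0.03],"fingers":0},{"dp":[0.07,-0.14,0.14],"delta_rot":[0.01,0.01,-0.03],"fingers":0},{"dp":[0.08,-0.14,0.14],"delta_rot":[0,0,-0.04],"fingers":0},{"dp":[0.07,-0.13,0.14],"delta_rot":[0.01,0,-0.03],"fingers":0},{"dp":[0,0,0],"delta_rot":[0,0,0],"fingers":0}]}}

```text
clock: 6.8
position: [0.5306, 0.2716, 0.1962]
ee_rot: [0.0, 0.998, 0.061, -0.003]
contact_force: [-1.1, -1.6, -0.7]
width: 0.0305
gripper_force: 40.4
```

Request:
{"api": "servo_tool", "payload": {"moves": [{"dp":[0,0,0.16],"delta_rot":[0,0,0],"fingers":0},{"dp":[0,0,0.15],"delta_rot":[0,0,0],"fingers":0},{"dp":[0,0,0.16],"delta_rot":[0,0,0],"fingers":0},{"dp":[0,0,0],"delta_rot":[0,0,0],"fingers":0},{"dp":[0,0,0],"delta_rot":[0,0,0],"fingers":0}]}}

```text
clock: 7.3
position: [0.5316, 0.2695, 0.1075]
ee_rot: [-0.0, 0.998, 0.06, 0.001]
contact_force: [1.0, 0.2, -0.5]
width: 0.0304
gripper_force: 40.4
```

Request:
{"api": "servo_tool", "payload": {"moves": [{"dp":[0,0,0.045],"delta_rot":[0,0,0],"fingers":0},{"dp":[0,0,0],"delta_rot":[0,0,0],"fingers":0},{"dp":[0,0,0],"delta_rot":[0,0,0],"fingers":0}]}}

```text
clock: 7.6
position: [0.5317, 0.2703, 0.099]
ee_rot: [-0.0, 0.998, 0.061, 0.002]
contact_force: [-0.9, -0.7, -0.3]
width: 0.0306
gripper_force: 40.4
```

Request:
{"api": "servo_tool", "payload": {"moves": [{"dp":[0,0,0],"delta_rot":[0,0,0],"fingers":0.5},{"dp":[0,0,0],"delta_rot":[0,0,0],"fingers":0.55},{"dp":[0,0,0],"delta_rot":[0,0,0],"fingers":0.6},{"dp":[0,0,-0.15],"delta_rot":[0,0,0],"fingers":0.6},{"dp":[0,0,-0.2],"delta_rot":[0,0,0],"fingers":0.6}]}}

```text
clock: 8.1
position: [0.5298, 0.2698, 0.1667]
ee_rot: [0.001, 0.998, 0.061, -0.002]
contact_force: [1.0, -0.4, -0.5]
width: 0.0513
gripper_force: 0.0
```

Request:
{"api": "servo_tool", "payload": {"moves": [{"dp":[-0.1,0.1,-0.2],"delta_rot":[0,0,0],"fingers":1},{"dp":[-0.15,0.1,-0.2],"delta_rot":[0,0,0],"fingers":1},{"dp":[0,0.1,-0.2],"delta_rot":[0,0,0],"fingers":1},{"dp":[0,0.1,-0.1],"delta_rot":[0,0,0],"fingers":1},{"dp":[0,0,0],"delta_rot":[0,0,0],"fingers":1}]}}

```text
clock: 8.6
position: [0.4945, 0.185, 0.3091]
ee_rot: [-0.0, 0.998, 0.06, 0.005]
contact_force: [0.2, -0.2, -0.3]
width: 0.0851
gripper_force: 0.0
```

```bash
python3 - <<'E'
from h import *; import cv2
im,W,d=wrist("w4")
m=(d>.05)&(W[...,2]>.015)&(np.hypot(W[...,0]-.5435,W[...,1]-.272)<.06)
q=W[m]; r=cv2.minAreaRect((q[:,:2]*1000).astype(np.float32)); print(m.sum(),r)
print("top z",np.percentile(q[:,2],[50,90,98]))
for y in (1.,):
  s=W[(d>.05)&(W[...,2]>.03)&(W[...,2]<.1)&(W[...,1]<.02)]
  if len(s): print(len(s),s.min(0),s.max(0))
E
```

```text
tcp [0.4945 0.185  0.3091] y [ 0.12  -0.993 -0.   ] z [ 0.01   0.001 -1.   ] w 0.08515200838722824 t 8.65
8777 ((537.5922241210938, 263.9806213378906), (103.93675994873047, 74.83883666992188), 16.2297420501709)
top z [0.29543253 0.30787008 0.31513366]
2531 [ 0.41658254 -0.09271407  0.03000207] [0.67352846 0.01225671 0.09982657]
```

View pics/w4.png

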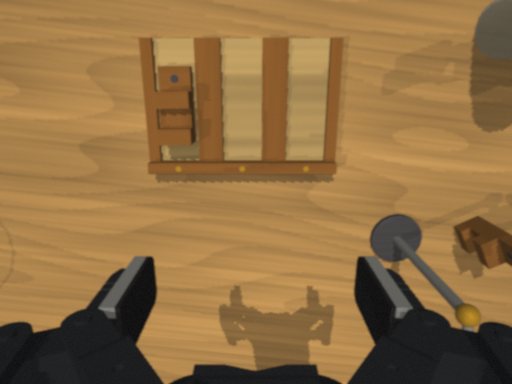

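```bash
python3 - <<'E'
from h import *
h=np.radians(50.5);t=np.radians(60)
a=np.array([np.sin(t)*np.cos(h),np.sin(t)*np.sin(h),-np.cos(t)])
R3=frame(a,yv(-39.5)); T=np.array([.5546,-.3053,.0635]); print(a,T-.14*a)
plan([((.47,-.36,.30),down(-60)),(T-.14*a+[0,0,.06],R3)])
E
```

```text
[ 0.5508599   0.66824649 -0.5       ] [ 0.47747961 -0.39885451  0.1335    ]
{"dp":[-0.03, 0.21, 0.0],"delta_rot":[0.0, 0.0, -0.31],"fingers":1}
{"dp":[-0.04, 0.2, 0.0],"delta_rot":[0.0, -0.01, -0.31],"fingers":1}
{"dp":[-0.05, 0.21, 0.01],"delta_rot":[0.0, 0.0, -0.31],"fingers":1}
{"dp":[-0.05, 0.2, 0.0],"delta_rot":[0.0, -0.01, -0.31],"fingers":1}
{"dp":[-0.06, 0.2, 0.0],"delta_rot":[0.0, 0.0, -0.31],"fingers":1}
{"dp":[-0.07, 0.2, 0.0],"delta_rot":[0.0, -0.01, -0.31],"fingers":1}
{"dp":[-0.07, 0.2, 0.01],"delta_rot":[0.0, 0.0, -0.31],"fingers":1}
{"dp":[-0.08, 0.19, 0.0],"delta_rot":[0.0, -0.01, -0.31],"fingers":1}
{"dp":[-0.08, 0.2, 0.0],"delta_rot":[0.0, 0.0, -0.31],"fingers":1}
{"dp":[-0.09, 0.19, 0.0],"delta_rot":[0.0, -0.01, -0.31],"fingers":1}
{"dp":[-0.1, 0.18, 0.01],"delta_rot":[0.0, 0.0, -0.31],"fingers":1}
{"dp":[-0.1, 0.19, 0.0],"delta_rot":[0.0, 0.0, -0.31],"fingers":1}
{"dp":[-0.11, 0.18, 0.0],"delta_rot":[0.0, -0.01, -0.32],"fingers":1}
 --leg
{"dp":[-0.01, 0.02, 0.04],"delta_rot":[0.16, 0.86, -0.27],"fingers":1}
{"dp":[-0.01, 0.01, 0.05],"delta_rot":[0.15, 0.87, -0.27],"fingers":1}
{"dp":[-0.01, 0.02, 0.04],"delta_rot":[0.16, 0.86, -0.27],"fingers":1}
{"dp":[-0.02, 0.01, 0.04],"delta_rot":[0.15, 0.86, -0.27],"fingers":1}
{"dp":[-0.02, 0.02, 0.04],"delta_rot":[0.16, 0.87, -0.27],"fingers":1}
{"dp":[-0.02, 0.02, 0.04],"delta_rot":[0.16, 0.86, -0.27],"fingers":1}
{"dp":[-0.03, 0.01, 0.03],"delta_rot":[0.15, 0.86, -0.27],"fingers":1}
{"dp":[-0.03, 0.02, 0.03],"delta_rot":[0.16, 0.87, -0.27],"fingers":1}
{"dp":[-0.04, 0.02, 0.03],"delta_rot":[0.15, 0.86, -0.27],"fingers":1}
{"dp":[-0.04, 0.01, 0.02],"delta_rot":[0.16, 0.86, -0.27],"fingers":1}
{"dp":[-0.04, 0.02, 0.03],"delta_rot":[0.16, 0.86, -0.27],"fingers":1}
{"dp":[-0.04, 0.01, 0.01],"delta_rot":[0.15, 0.87, -0.27],"fingers":1}
 --leg
end [ 0.4772 -0.3994  0.1937] [ 0.772 -0.636  0.   ] [ 0.551  0.668 -0.5  ] rows 25
```

Request:
{"api": "servo_tool", "payload": {"moves": [{"dp":[-0.03,0.21,0],"delta_rot":[0,0,-0.31],"fingers":1},{"dp":[-0.04,0.2,0],"delta_rot":[0,-0.01,-0.31],"fingers":1},{"dp":[-0.05,0.21,0.01],"delta_rot":[0,0,-0.31],"fingers":1},{"dp":[-0.05,0.2,0],"delta_rot":[0,-0.01,-0.31],"fingers":1},{"dp":[-0.06,0.2,0],"delta_rot":[0,0,-0.31],"fingers":1}]}}

```text
clock: 9.15
position: [0.4844, -0.0233, 0.3011]
ee_rot: [-0.001, 0.99, 0.139, -0.002]
contact_force: [0.8, -0.0, 0.1]
width: 0.0853
gripper_force: 0.0
```

Request:
{"api": "servo_tool", "payload": {"moves": [{"dp":[-0.07,0.2,0],"delta_rot":[0,-0.01,-0.31],"fingers":1},{"dp":[-0.07,0.2,0.01],"delta_rot":[0,0,-0.31],"fingers":1},{"dp":[-0.08,0.19,0],"delta_rot":[0,-0.01,-0.31],"fingers":1},{"dp":[-0.08,0.2,0],"delta_rot":[0,0,-0.31],"fingers":1},{"dp":[-0.09,0.19,0],"delta_rot":[0,-0.01,-0.31],"fingers":1}]}}

```text
clock: 9.65
position: [0.4764, -0.2345, 0.299]
ee_rot: [-0.001, 0.977, 0.215, -0.002]
contact_force: [1.5, 0.2, 0.2]
width: 0.0852
gripper_force: 0.0
```

Request:
{"api": "servo_tool", "payload": {"moves": [{"dp":[-0.1,0.18,0.01],"delta_rot":[0,0,-0.31],"fingers":1},{"dp":[-0.1,0.19,0],"delta_rot":[0,0,-0.31],"fingers":1},{"dp":[-0.11,0.18,0],"delta_rot":[0,-0.01,-0.32],"fingers":1},{"dp":[-0.01,0.02,0.04],"delta_rot":[0.16,0.86,-0.27],"fingers":1},{"dp":[-0.01,0.01,0.05],"delta_rot":[0.15,0.87,-0.27],"fingers":1}]}}

```text
clock: 10.15
position: [0.4713, -0.367, 0.2789]
ee_rot: [-0.039, 0.954, 0.285, 0.079]
contact_force: [-0.3, 0.8, -0.0]
width: 0.0854
gripper_force: 0.0
```

Request:
{"api": "servo_tool", "payload": {"moves": [{"dp":[-0.01,0.02,0.04],"delta_rot":[0.16,0.86,-0.27],"fingers":1},{"dp":[-0.02,0.01,0.04],"delta_rot":[0.15,0.86,-0.27],"fingers":1},{"dp":[-0.02,0.02,0.04],"delta_rot":[0.16,0.87,-0.27],"fingers":1},{"dp":[-0.02,0.02,0.04],"delta_rot":[0.16,0.86,-0.27],"fingers":1},{"dp":[-0.03,0.01,0.03],"delta_rot":[0.15,0.86,-0.27],"fingers":1}]}}

```text
clock: 10.65
position: [0.4745, -0.3808, 0.2353]
ee_rot: [-0.131, 0.892, 0.336, 0.272]
contact_force: [-1.1, -0.5, 0.2]
width: 0.0854
gripper_force: 0.0
```

Request:
{"api": "servo_tool", "payload": {"moves": [{"dp":[-0.03,0.02,0.03],"delta_rot":[0.16,0.87,-0.27],"fingers":1},{"dp":[-0.04,0.02,0.03],"delta_rot":[0.15,0.86,-0.27],"fingers":1},{"dp":[-0.04,0.01,0.02],"delta_rot":[0.16,0.86,-0.27],"fingers":1},{"dp":[-0.04,0.02,0.03],"delta_rot":[0.16,0.86,-0.27],"fingers":1},{"dp":[-0.04,0.01,0.01],"delta_rot":[0.15,0.87,-0.27],"fingers":1}]}}

```text
clock: 11.15
position: [0.4776, -0.3983, 0.1904]
ee_rot: [-0.216, 0.783, 0.369, 0.452]
contact_force: [0.3, 0.5, -0.7]
width: 0.0854
gripper_force: 0.0
```

Request:
{"api": "servo_tool", "payload": {"moves": [{"dp":[0,0,0],"delta_rot":[0,0,0],"fingers":1},{"dp":[0,0,0],"delta_rot":[0,0,0],"fingers":1}]}}

```text
clock: 11.35
position: [0.4775, -0.3985, 0.1911]
ee_rot: [-0.215, 0.784, 0.369, 0.45]
contact_force: [0.5, 0.6, 0.0]
width: 0.0852
gripper_force: 0.0
```

```bash
python3 - <<'E'
from h import *; import cv2
from rig import readout
im,W,d=wrist("w5"); print(readout.get_state()["qpos"])
m=(d>.1)&(W[...,2]>.006)&(W[...,2]<.09)&(np.hypot(W[...,0]-.597,W[...,1]+.255)<.05)
q=W[m]; print(m.sum(),cv2.minAreaRect((q[:,:2]*1000).astype(np.float32)))
for lo,hi in((.008,.015),(.04,.05),(.056,.072),(.074,.09)):
    s=q[(q[:,2]>lo)&(q[:,2]<hi)]
    print(lo,len(s),cv2.minAreaRect((s[:,:2]*1000).astype(np.float32)) if len(s)>3 else '')
E
```

```text
tcp [ 0.4775 -0.3985  0.1911] y [ 0.772 -0.635 -0.006] z [ 0.547  0.67  -0.502] w 0.08533265272177762 t 11.4
[-1.1823574   0.63444114  1.59294675  0.8631861   1.59017528 -0.79605858]
2492 ((596.98974609375, -256.6776123046875), (32.102264404296875, 32.012367248535156), 51.7431755065918)
0.008 131 ((587.9627075195312, -268.3526306152344), (2.348390579223633, 30.701154708862305), 52.50288391113281)
0.04 235 ((587.7568969726562, -268.3940734863281), (2.226045608520508, 31.95938491821289), 51.82439422607422)
0.056 424 ((598.6994018554688, -254.36196899414062), (3.065793037414551, 31.834632873535156), 51.305511474609375)
0.074 425 ((602.3543701171875, -249.68817138671875), (14.28571605682373, 31.47919273376465), 50.77345657348633)
```

View pics/w5.png

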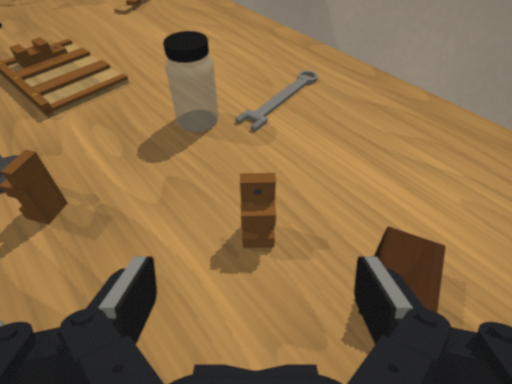

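```bash
python3 - <<'E'
from h import *
h=np.radians(51.3);t=np.radians(60)
a=np.array([np.sin(t)*np.cos(h),np.sin(t)*np.sin(h),-np.cos(t)])
R3=frame(a,yv(-38.7)); T=np.array([.5916,-.2637,.032])-.063*a; print(T)
plan([(T-.09*a,R3),(T,R3,.75,.03)],f=.75)
E
```

```text
[ 0.55748701 -0.30627997  0.0635    ]
{"dp":[-0.08, 0.01, 0.13],"delta_rot":[0.03, 0.01, -0.03],"fingers":0.75}
{"dp":[-0.09, 0.01, 0.14],"delta_rot":[0.03, 0.01, -0.03],"fingers":0.75}
{"dp":[-0.08, 0.0, 0.13],"delta_rot":[0.03, 0.01, -0.03],"fingers":0.75}
 --leg
{"dp":[0.0, 0.0, 0.15],"delta_rot":[0.0, 0.0, 0.0],"fingers":0.75}
{"dp":[0.0, 0.0, 0.15],"delta_rot":[0.0, 0.0, 0.0],"fingers":0.75}
{"dp":[0.0, 0.0, 0.15],"delta_rot":[0.0, 0.0, 0.0],"fingers":0.75}
 --leg
end [ 0.5571 -0.3058  0.0638] [ 0.781 -0.625 -0.001] [ 0.541  0.676 -0.5  ] rows 6
```

Request:
{"api": "servo_tool", "payload": {"moves": [{"dp":[-0.08,0.01,0.13],"delta_rot":[0.03,0.01,-0.03],"fingers":0.75},{"dp":[-0.09,0.01,0.14],"delta_rot":[0.03,0.01,-0.03],"fingers":0.75},{"dp":[-0.08,0,0.13],"delta_rot":[0.03,0.01,-0.03],"fingers":0.75},{"dp":[0,0,0],"delta_rot":[0,0,0],"fingers":0.75}]}}

```text
clock: 11.8
position: [0.5085, -0.3642, 0.1077]
ee_rot: [-0.219, 0.78, 0.375, 0.45]
contact_force: [-1.0, -0.1, -0.3]
width: 0.0638
gripper_force: 0.0
```

Request:
{"api": "servo_tool", "payload": {"moves": [{"dp":[0,0,0.15],"delta_rot":[0,0,0],"fingers":0.75},{"dp":[0,0,0.15],"delta_rot":[0,0,0],"fingers":0.75},{"dp":[0,0,0.15],"delta_rot":[0,0,0],"fingers":0.75},{"dp":[0,0,0],"delta_rot":[0,0,0],"fingers":0.75},{"dp":[0,0,0],"delta_rot":[0,0,0],"fingers":0.75}]}}

```text
clock: 12.3
position: [0.5575, -0.3067, 0.066]
ee_rot: [-0.215, 0.78, 0.376, 0.451]
contact_force: [-1.0, 0.3, -0.3]
width: 0.064
gripper_force: 0.0
```

Request:
{"api": "servo_tool", "payload": {"moves": [{"dp":[0,0,0],"delta_rot":[0,0,0],"fingers":0},{"dp":[0,0,0],"delta_rot":[0,0,0],"fingers":0},{"dp":[0,0,0],"delta_rot":[0,0,0],"fingers":0},{"dp":[0,0,0],"delta_rot":[0,0,0],"fingers":0},{"dp":[0,0,0],"delta_rot":[0,0,0],"fingers":0}]}}

```text
clock: 12.8
position: [0.5571, -0.3076, 0.0653]
ee_rot: [-0.215, 0.78, 0.375, 0.452]
contact_force: [-2.3, -3.5, 6.2]
width: 0.0307
gripper_force: 41.6
```

Request:
{"api": "servo_tool", "payload": {"moves": [{"dp":[0,0,0],"delta_rot":[0,0,0],"fingers":0}]}}

```text
clock: 12.9
position: [0.5571, -0.3075, 0.0653]
ee_rot: [-0.215, 0.78, 0.375, 0.452]
contact_force: [-2.3, -3.2, 4.9]
width: 0.0308
gripper_force: 41.6
```

```bash
cat > s3.py <<'E'
from h import *
def goal(S0,zh,ch,dx=-.004,dz=.005,p=None,R=None):
    """target TCP pose putting a standing saddle (origin S0, z heading zh) held at p,R flat in channel"""
    ps=np.array([0,0,1.]);z=np.array(yv(zh)); M=Ro.from_matrix(np.stack([ps,np.cross(z,ps),z],1))
    e=np.array(yv(6.9)); n=np.array(yv(96.9)); N=Ro.from_matrix(np.stack([e,n,[0,0,1]],1))
    D=N*M.inv(); c=np.array([.5497,.2045,.006])+.006*e+(ch-2)*.068*n+dx*e+[0,0,dz]
    return c+D.apply(p-np.array(S0)),D*R
E
python3 - <<'E'
from s3 import *
p,R=cur(); T,Rf=goal([.6065,-.2449,.038],231.3,2,p=p,R=R)
print(T,Rf.as_matrix()[:,1],Rf.as_matrix()[:,2]); np.savez("g3.npz",T=T,q=Rf.as_quat())
plan([((.55,-.31,.25),R),(T+[0,0,.2],Rf)],f=0)
E
```

```text
[0.57889402 0.20740103 0.09076493] [ 0.12288149 -0.9924203   0.00144151] [-0.4950307  -0.06255349 -0.86662083]
{"dp":[0.16, 0.0, -0.1],"delta_rot":[0.0, 0.0, 0.0],"fingers":0}
{"dp":[0.15, -0.01, -0.1],"delta_rot":[0.0, 0.0, 0.0],"fingers":0}
{"dp":[0.16, 0.0, -0.09],"delta_rot":[0.0, 0.0, 0.0],"fingers":0}
{"dp":[0.16, 0.0, -0.1],"delta_rot":[0.0, 0.0, 0.0],"fingers":0}
{"dp":[0.15, -0.01, -0.1],"delta_rot":[0.0, 0.0, 0.0],"fingers":0}
 --leg
{"dp":[0.07, -0.08, 0.09],"delta_rot":[-0.12, -0.78, 0.43],"fingers":0}
{"dp":[0.06, -0.08, 0.09],"delta_rot":[-0.11, -0.79, 0.44],"fingers":0}
{"dp":[0.07, -0.09, 0.07],"delta_rot":[-0.12, -0.78, 0.43],"fingers":0}
{"dp":[0.08, -0.09, 0.07],"delta_rot":[-0.11, -0.78, 0.43],"fingers":0}
{"dp":[0.07, -0.1, 0.07],"delta_rot":[-0.12, -0.78, 0.44],"fingers":0}
{"dp":[0.08, -0.09, 0.06],"delta_rot":[-0.12, -0.79, 0.43],"fingers":0}
{"dp":[0.07, -0.11, 0.05],"delta_rot":[-0.11, -0.78, 0.43],"fingers":0}
{"dp":[0.08, -0.1, 0.04],"delta_rot":[-0.12, -0.78, 0.44],"fingers":0}
{"dp":[0.07, -0.11, 0.04],"delta_rot":[-0.11, -0.78, 0.43],"fingers":0}
{"dp":[0.07, -0.12, 0.03],"delta_rot":[-0.12, -0.79, 0.43],"fingers":0}
{"dp":[0.06, -0.11, 0.02],"delta_rot":[-0.11, -0.78, 0.44],"fingers":0}
{"dp":[0.07, -0.13, 0.02],"delta_rot":[-0.12, -0.78, 0.43],"fingers":0}
{"dp":[0.06, -0.12, 0.01],"delta_rot":[-0.12, -0.78, 0.43],"fingers":0}
{"dp":[0.05, -0.12, 0.0],"delta_rot":[-0.11, -0.79, 0.44],"fingers":0}
{"dp":[0.05, -0.13, 0.0],"delta_rot":[-0.12, -0.78, 0.43],"fingers":0}
{"dp":[0.04, -0.13, -0.01],"delta_rot":[-0.11, -0.78, 0.43],"fingers":0}
{"dp":[0.04, -0.13, -0.01],"delta_rot":[-0.12, -0.79, 0.44],"fingers":0}
{"dp":[0.03, -0.14, -0.01],"delta_rot":[-0.12, -0.78, 0.43],"fingers":0}
{"dp":[0.03, -0.13, -0.02],"delta_rot":[-0.11, -0.78, 0.43],"fingers":0}
 --leg
end [0.5796 0.2078 0.2901] [ 0.123 -0.992  0.001] [-0.495 -0.062 -0.867] rows 24
```

Request:
{"api": "servo_tool", "payload": {"moves": [{"dp":[0.16,0,-0.1],"delta_rot":[0,0,0],"fingers":0},{"dp":[0.15,-0.01,-0.1],"delta_rot":[0,0,0],"fingers":0},{"dp":[0.16,0,-0.09],"delta_rot":[0,0,0],"fingers":0},{"dp":[0.16,0,-0.1],"delta_rot":[0,0,0],"fingers":0},{"dp":[0.15,-0.01,-0.1],"delta_rot":[0,0,0],"fingers":0}]}}

```text
clock: 13.4
position: [0.5491, -0.3092, 0.2493]
ee_rot: [-0.216, 0.781, 0.375, 0.45]
contact_force: [0.1, 0.0, -0.1]
width: 0.0306
gripper_force: 41.0
```

Request:
{"api": "servo_tool", "payload": {"moves": [{"dp":[0.07,-0.08,0.09],"delta_rot":[-0.12,-0.78,0.43],"fingers":0},{"dp":[0.06,-0.08,0.09],"delta_rot":[-0.11,-0.79,0.44],"fingers":0},{"dp":[0.07,-0.09,0.07],"delta_rot":[-0.12,-0.78,0.43],"fingers":0},{"dp":[0.08,-0.09,0.07],"delta_rot":[-0.11,-0.78,0.43],"fingers":0},{"dp":[0.07,-0.1,0.07],"delta_rot":[-0.12,-0.78,0.44],"fingers":0}]}}

```text
clock: 13.9
position: [0.5557, -0.1718, 0.2589]
ee_rot: [-0.163, 0.896, 0.31, 0.274]
contact_force: [0.0, 0.4, -0.9]
width: 0.0306
gripper_force: 41.0
```

Request:
{"api": "servo_tool", "payload": {"moves": [{"dp":[0.08,-0.09,0.06],"delta_rot":[-0.12,-0.79,0.43],"fingers":0},{"dp":[0.07,-0.11,0.05],"delta_rot":[-0.11,-0.78,0.43],"fingers":0},{"dp":[0.08,-0.1,0.04],"delta_rot":[-0.12,-0.78,0.44],"fingers":0},{"dp":[0.07,-0.11,0.04],"delta_rot":[-0.11,-0.78,0.43],"fingers":0},{"dp":[0.07,-0.12,0.03],"delta_rot":[-0.12,-0.79,0.43],"fingers":0}]}}

```text
clock: 14.4
position: [0.5643, -0.0351, 0.2698]
ee_rot: [-0.102, 0.964, 0.23, 0.085]
contact_force: [0.4, 0.0, 0.5]
width: 0.0307
gripper_force: 41.0
```

Request:
{"api": "servo_tool", "payload": {"moves": [{"dp":[0.06,-0.11,0.02],"delta_rot":[-0.11,-0.78,0.44],"fingers":0},{"dp":[0.07,-0.13,0.02],"delta_rot":[-0.12,-0.78,0.43],"fingers":0},{"dp":[0.06,-0.12,0.01],"delta_rot":[-0.12,-0.78,0.43],"fingers":0},{"dp":[0.05,-0.12,0],"delta_rot":[-0.11,-0.79,0.44],"fingers":0},{"dp":[0.05,-0.13,0],"delta_rot":[-0.12,-0.78,0.43],"fingers":0}]}}

```text
clock: 14.9
position: [0.5719, 0.1002, 0.281]
ee_rot: [-0.036, 0.984, 0.138, -0.109]
contact_force: [1.2, -0.3, -0.6]
width: 0.0307
gripper_force: 41.0
```

Request:
{"api": "servo_tool", "payload": {"moves": [{"dp":[0.04,-0.13,-0.01],"delta_rot":[-0.11,-0.78,0.43],"fingers":0},{"dp":[0.04,-0.13,-0.01],"delta_rot":[-0.12,-0.79,0.44],"fingers":0},{"dp":[0.03,-0.14,-0.01],"delta_rot":[-0.12,-0.78,0.43],"fingers":0},{"dp":[0.03,-0.13,-0.02],"delta_rot":[-0.11,-0.78,0.43],"fingers":0},{"dp":[0,0,0],"delta_rot":[0,0,0],"fingers":0}]}}

```text
clock: 15.4
position: [0.5799, 0.2123, 0.2858]
ee_rot: [0.017, 0.963, 0.062, -0.26]
contact_force: [0.1, -0.3, -1.2]
width: 0.0307
gripper_force: 41.0
```

```bash
python3 - <<'E'
from h import *; import cv2
from rig import readout,imaging
im,W,d=wrist("w6"); print(readout.get_state()["qpos"])
# held saddle: check flatness in tool-relative: points of tab top
m=(d>.03)&(d<.3)&(W[...,2]>.14)&(np.hypot(W[...,0]-.56,W[...,1]-.205)<.07)
np.save("W6.npy",W); print(m.sum())
a,_=imaging.get_image("scene"); o=np.zeros((384,800,3),np.uint8); o[:,:512]=im[:,:,::-1]; o[:288,512:]=cv2.resize(a[100:240,300:440,::-1],(288,288)); cv2.imwrite("pics/w6.png",np.clip(o*1.3,0,255).astype(np.uint8))
g=np.load("g3.npz");T=g["T"];R=Ro.from_quat(g["q"])
plan([(T+[0,0,.05],R),(T,R,0,.02)],f=0)
E
```

```text
tcp [0.5799 0.2123 0.2858] y [ 0.128 -0.992 -0.   ] z [-0.5   -0.064 -0.864] w 0.030610949417453456 t 15.45
[0.21488715 0.58864664 1.12960365 0.04604036 1.94832207 1.66373045]
43182
{"dp":[0.09, 0.0, 0.16],"delta_rot":[0.0, 0.01, 0.01],"fingers":0}
{"dp":[0.09, 0.0, 0.16],"delta_rot":[0.01, 0.01, 0.0],"fingers":0}
{"dp":[0.09, 0.01, 0.16],"delta_rot":[0.0, 0.01, 0.01],"fingers":0}
{"dp":[0.1, 0.0, 0.16],"delta_rot":[0.01, 0.0, 0.01],"fingers":0}
 --leg
{"dp":[0.04, 0.0, 0.07],"delta_rot":[0.0, 0.0, 0.0],"fingers":0}
{"dp":[0.04, 0.0, 0.07],"delta_rot":[0.0, 0.0, 0.0],"fingers":0}
{"dp":[0.04, 0.0, 0.07],"delta_rot":[0.0, 0.0, 0.0],"fingers":0}
 --leg
end [0.5793 0.2068 0.0913] [ 0.123 -0.992  0.001] [-0.495 -0.062 -0.866] rows 7
```

View pics/w6.png

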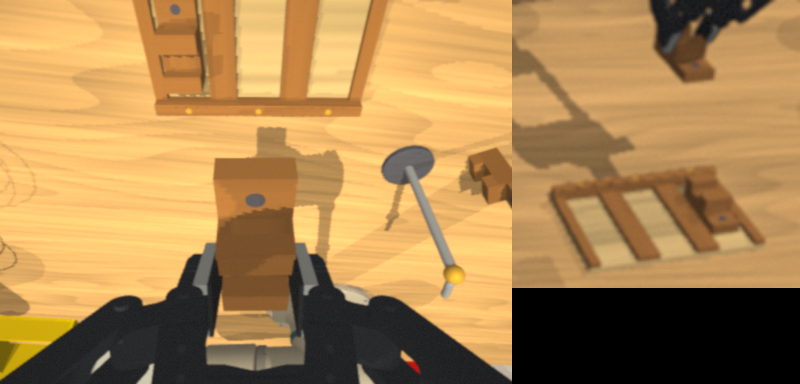

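Request:
{"api": "servo_tool", "payload": {"moves": [{"dp":[0.09,0,0.16],"delta_rot":[0,0.01,0.01],"fingers":0},{"dp":[0.09,0,0.16],"delta_rot":[0.01,0.01,0],"fingers":0},{"dp":[0.09,0.01,0.16],"delta_rot":[0,0.01,0.01],"fingers":0},{"dp":[0.1,0,0.16],"delta_rot":[0.01,0,0.01],"fingers":0},{"dp":[0,0,0],"delta_rot":[0,0,0],"fingers":0}]}}

```text
clock: 16.0
position: [0.5772, 0.2045, 0.1373]
ee_rot: [0.017, 0.963, 0.058, -0.261]
contact_force: [-0.9, 0.7, -0.6]
width: 0.0309
gripper_force: 41.0
```

Request:
{"api": "servo_tool", "payload": {"moves": [{"dp":[0.04,0,0.07],"delta_rot":[0,0,0],"fingers":0},{"dp":[0.04,0,0.07],"delta_rot":[0,0,0],"fingers":0},{"dp":[0,0,0],"delta_rot":[0,0,0],"fingers":0},{"dp":[0,0,0],"delta_rot":[0,0,0],"fingers":0}]}}

```text
clock: 16.4
position: [0.5797, 0.2067, 0.1094]
ee_rot: [0.016, 0.964, 0.059, -0.257]
contact_force: [0.2, -0.1, -0.3]
width: 0.0309
gripper_force: 41.0
```

```bash
python3 - <<'E'
from s3 import *
g=np.load("g3.npz");T=g["T"];R=Ro.from_quat(g["q"]); print(T,cur()[0],(cur()[1].inv()*R).as_rotvec())
plan([(T,R,0,.02)],f=0)
E
```

```text
[0.57889402 0.20740103 0.09076493] [0.57968253 0.20667723 0.10939354] [-0.00173073 -0.00148022 -0.00115049]
{"dp":[0.04, 0.0, 0.08],"delta_rot":[-0.02, -0.01, -0.01],"fingers":0}
 --leg
end [0.5787 0.2065 0.0915] [ 0.123 -0.992  0.002] [-0.495 -0.063 -0.867] rows 1
```

Request:
{"api": "servo_tool", "payload": {"moves": [{"dp":[0.02,0,0.04],"delta_rot":[-0.02,-0.01,-0.01],"fingers":0},{"dp":[0.02,0,0.04],"delta_rot":[0,0,0],"fingers":0},{"dp":[0,0,0],"delta_rot":[0,0,0],"fingers":0},{"dp":[0,0,0],"delta_rot":[0,0,0],"fingers":0}]}}

```text
clock: 16.8
position: [0.5783, 0.2065, 0.0907]
ee_rot: [0.017, 0.964, 0.059, -0.258]
contact_force: [-1.1, -0.7, -0.6]
width: 0.0312
gripper_force: 41.0
```

Request:
{"api": "servo_tool", "payload": {"moves": [{"dp":[0,0,0],"delta_rot":[0,0,0],"fingers":0.5},{"dp":[0,0,0],"delta_rot":[0,0,0],"fingers":0.55},{"dp":[0,0,0],"delta_rot":[0,0,0],"fingers":0.6},{"dp":[0,0,-0.12],"delta_rot":[0,0,0],"fingers":0.6},{"dp":[0,0,-0.2],"delta_rot":[0,0,0],"fingers":0.6}]}}

```text
clock: 17.3
position: [0.6085, 0.2103, 0.1453]
ee_rot: [0.017, 0.963, 0.059, -0.261]
contact_force: [2.1, 0.5, 0.6]
width: 0.0512
gripper_force: 0.0
```

```bash
python3 - <<'E'
from s3 import *
plan([((.50,.10,.32),down(-83),1)],start=None)
E
```

```text
{"dp":[-0.16, 0.08, -0.07],"delta_rot":[0.0, 0.88, 0.0],"fingers":1}
{"dp":[-0.15, 0.08, -0.09],"delta_rot":[0.01, 0.88, 0.0],"fingers":1}
{"dp":[-0.15, 0.08, -0.1],"delta_rot":[0.0, 0.88, 0.0],"fingers":1}
{"dp":[-0.13, 0.08, -0.12],"delta_rot":[0.01, 0.89, 0.0],"fingers":1}
{"dp":[-0.13, 0.08, -0.12],"delta_rot":[0.0, 0.88, 0.01],"fingers":1}
{"dp":[-0.11, 0.08, -0.14],"delta_rot":[0.01, 0.88, 0.0],"fingers":1}
 --leg
end [0.5002 0.1005 0.3198] [ 0.122 -0.993 -0.   ] [ 0.  0. -1.] rows 6
```

Request:
{"api": "servo_tool", "payload": {"moves": [{"dp":[-0.16,0.08,-0.07],"delta_rot":[0,0.88,0],"fingers":1},{"dp":[-0.15,0.08,-0.09],"delta_rot":[0.01,0.88,0],"fingers":1},{"dp":[-0.15,0.08,-0.1],"delta_rot":[0,0.88,0],"fingers":1},{"dp":[-0.13,0.08,-0.12],"delta_rot":[0.01,0.89,0],"fingers":1},{"dp":[-0.13,0.08,-0.12],"delta_rot":[0,0.88,0.01],"fingers":1}]}}

```text
clock: 17.8
position: [0.5178, 0.1181, 0.2922]
ee_rot: [0.003, 0.997, 0.061, -0.038]
contact_force: [0.3, -0.1, 0.9]
width: 0.0855
gripper_force: 0.0
```

Request:
{"api": "servo_tool", "payload": {"moves": [{"dp":[-0.11,0.08,-0.14],"delta_rot":[0.01,0.88,0],"fingers":1},{"dp":[0,0,0],"delta_rot":[0,0,0],"fingers":1}]}}

```text
clock: 18.0
position: [0.4983, 0.099, 0.3258]
ee_rot: [-0.0, 0.998, 0.06, 0.008]
contact_force: [0.7, 0.9, 0.9]
width: 0.0853
gripper_force: 0.0
```

```bash
python3 - <<'E'
from s3 import *
im,W,d=wrist("w7")
import cv2; cv2.imwrite("pics/w7c.png",im[:200,100:400,::-1])
plan([((.44,-.06,.34),down(-115)),((.40,-.04,.34),down(-145.5))])
E
```

```text
tcp [0.4983 0.099  0.3258] y [ 0.12  -0.993  0.001] z [ 0.016  0.001 -1.   ] w 0.08530545773916164 t 18.05
{"dp":[-0.07, 0.13, -0.01],"delta_rot":[-0.01, -0.02, 0.93],"fingers":1}
{"dp":[-0.05, 0.13, -0.02],"delta_rot":[0.0, -0.02, 0.93],"fingers":1}
{"dp":[-0.04, 0.13, -0.01],"delta_rot":[-0.01, -0.02, 0.92],"fingers":1}
{"dp":[-0.03, 0.14, -0.02],"delta_rot":[-0.01, -0.02, 0.93],"fingers":1}
{"dp":[-0.01, 0.14, -0.01],"delta_rot":[-0.01, -0.02, 0.93],"fingers":1}
{"dp":[0.0, 0.15, -0.02],"delta_rot":[0.0, -0.02, 0.93],"fingers":1}
 --leg
{"dp":[-0.04, 0.0, 0.0],"delta_rot":[0.0, 0.0, 0.89],"fingers":1}
{"dp":[-0.04, 0.0, 0.0],"delta_rot":[0.0, 0.0, 0.88],"fingers":1}
{"dp":[-0.03, 0.0, 0.0],"delta_rot":[0.0, 0.0, 0.89],"fingers":1}
{"dp":[-0.04, 0.01, 0.0],"delta_rot":[0.0, 0.0, 0.89],"fingers":1}
{"dp":[-0.04, 0.02, 0.0],"delta_rot":[0.0, 0.0, 0.88],"fingers":1}
{"dp":[-0.03, 0.01, 0.0],"delta_rot":[0.0, 0.0, 0.89],"fingers":1}
 --leg
end [ 0.4001 -0.0401  0.3409] [-0.824 -0.566 -0.   ] [ 0.  0. -1.] rows 12
```

Request:
{"api": "servo_tool", "payload": {"moves": [{"dp":[-0.07,0.13,-0.01],"delta_rot":[-0.01,-0.02,0.93],"fingers":1},{"dp":[-0.05,0.13,-0.02],"delta_rot":[0,-0.02,0.93],"fingers":1},{"dp":[-0.04,0.13,-0.01],"delta_rot":[-0.01,-0.02,0.92],"fingers":1},{"dp":[-0.03,0.14,-0.02],"delta_rot":[-0.01,-0.02,0.93],"fingers":1},{"dp":[-0.01,0.14,-0.01],"delta_rot":[-0.01,-0.02,0.93],"fingers":1}]}}

```text
clock: 18.55
position: [0.4523, -0.0326, 0.3327]
ee_rot: [0.001, 0.985, -0.172, -0.003]
contact_force: [-0.4, -0.9, -0.4]
width: 0.0852
gripper_force: 0.0
```

Request:
{"api": "servo_tool", "payload": {"moves": [{"dp":[0,0.15,-0.02],"delta_rot":[0,-0.02,0.93],"fingers":1},{"dp":[-0.04,0,0],"delta_rot":[0,0,0.89],"fingers":1},{"dp":[-0.04,0,0],"delta_rot":[0,0,0.88],"fingers":1},{"dp":[-0.03,0,0],"delta_rot":[0,0,0.89],"fingers":1},{"dp":[-0.04,0.01,0],"delta_rot":[0,0,0.89],"fingers":1}]}}

```text
clock: 19.05
position: [0.4162, -0.0457, 0.3367]
ee_rot: [0.001, 0.922, -0.387, -0.004]
contact_force: [-0.6, 0.6, 0.2]
width: 0.0854
gripper_force: 0.0
```

Request:
{"api": "servo_tool", "payload": {"moves": [{"dp":[-0.04,0.02,0],"delta_rot":[0,0,0.88],"fingers":1},{"dp":[-0.03,0.01,0],"delta_rot":[0,0,0.89],"fingers":1},{"dp":[0,0,0],"delta_rot":[0,0,0],"fingers":1},{"dp":[0,0,0],"delta_rot":[0,0,0],"fingers":1}]}}

```text
clock: 19.45
position: [0.4023, -0.0396, 0.3375]
ee_rot: [0.002, 0.886, -0.464, -0.003]
contact_force: [0.2, -0.7, 0.6]
width: 0.0853
gripper_force: 0.0
```

```bash
python3 - <<'E'
from s3 import *; import cv2
im,W,d=wrist("w8")
o=np.zeros((384,800,3),np.uint8); o[:,:512]=im[:,:,::-1]; o[:192,512:]=cv2.resize(cv2.imread("pics/w7c.png"),(288,192)); cv2.imwrite("pics/w8b.png",np.clip(o*1.3,0,255).astype(np.uint8))
m=(d>.1)&(W[...,2]>.006)&(W[...,2]<.09)&(np.hypot(W[...,0]-.44,W[...,1]+.084)<.05)
q=W[m]; print(m.sum(),cv2.minAreaRect((q[:,:2]*1000).astype(np.float32)))
for lo,hi in((.008,.015),(.03,.045),(.048,.056),(.06,.07),(.072,.09)):
    s=q[(q[:,2]>lo)&(q[:,2]<hi)]
    print(lo,len(s),cv2.minAreaRect((s[:,:2]*1000).astype(np.float32)) if len(s)>3 else '')
E
```

```text
tcp [ 0.4023 -0.0396  0.3375] y [-0.822 -0.569  0.006] z [-0.007  0.    -1.   ] w 0.08546285353142567 t 19.5
1052 ((438.0917663574219, -81.3879623413086), (31.999732971191406, 30.078630447387695), 34.45721435546875)
0.008 0 
0.03 27 ((447.9637756347656, -92.75277709960938), (26.814271926879883, 0.060051288455724716), 34.130943298339844)
0.048 542 ((434.3148498535156, -75.50077819824219), (31.627540588378906, 16.01654624938965), 34.67559051513672)
0.06 5 ((435.4689025878906, -101.23572540283203), (4.737349033355713, 0.03837156295776367), 34.526676177978516)
0.072 466 ((443.4256896972656, -88.87644958496094), (31.638877868652344, 11.790849685668945), 34.73218536376953)
```

View pics/w8b.png

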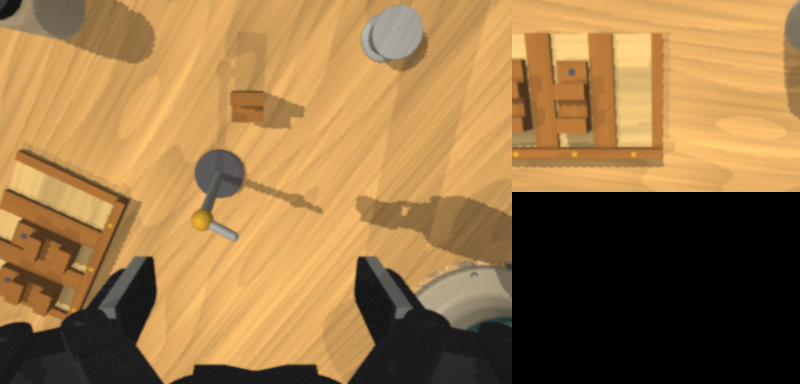

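```bash
python3 - <<'E'
from s3 import *
a=down(-145.4);print()
plan([((.4415,-.0863,.25),a),((.4415,-.0863,.114),a,1,.035)])
E
```

```text
{"dp":[0.1, -0.01, 0.15],"delta_rot":[0.02, 0.01, 0.0],"fingers":1}
{"dp":[0.1, -0.01, 0.14],"delta_rot":[0.02, 0.02, 0.01],"fingers":1}
{"dp":[0.1, -0.01, 0.15],"delta_rot":[0.02, 0.01, 0.0],"fingers":1}
 --leg
{"dp":[0.0, 0.0, 0.17],"delta_rot":[0.0, 0.0, 0.0],"fingers":1}
{"dp":[0.0, 0.0, 0.17],"delta_rot":[0.0, 0.0, 0.0],"fingers":1}
{"dp":[0.0, 0.0, 0.17],"delta_rot":[0.0, 0.0, 0.0],"fingers":1}
{"dp":[0.0, 0.0, 0.17],"delta_rot":[0.0, 0.0, 0.0],"fingers":1}
 --leg
end [ 0.441  -0.0856  0.1134] [-0.823 -0.568 -0.   ] [ 0.  0. -1.] rows 7
```

Request:
{"api": "servo_tool", "payload": {"moves": [{"dp":[0.1,-0.01,0.15],"delta_rot":[0.02,0.01,0],"fingers":1},{"dp":[0.1,-0.01,0.14],"delta_rot":[0.02,0.02,0.01],"fingers":1},{"dp":[0.1,-0.01,0.15],"delta_rot":[0.02,0.01,0],"fingers":1},{"dp":[0,0,0],"delta_rot":[0,0,0],"fingers":1}]}}

```text
clock: 19.9
position: [0.4402, -0.0867, 0.2464]
ee_rot: [0.0, 0.885, -0.466, -0.003]
contact_force: [-0.9, -0.1, -1.0]
width: 0.0857
gripper_force: 0.0
```

Request:
{"api": "servo_tool", "payload": {"moves": [{"dp":[0,0,0.17],"delta_rot":[0,0,0],"fingers":1},{"dp":[0,0,0.17],"delta_rot":[0,0,0],"fingers":1},{"dp":[0,0,0.17],"delta_rot":[0,0,0],"fingers":1},{"dp":[0,0,0.17],"delta_rot":[0,0,0],"fingers":1},{"dp":[0,0,0],"delta_rot":[0,0,0],"fingers":1}]}}

```text
clock: 20.4
position: [0.4382, -0.0846, 0.1117]
ee_rot: [0.0, 0.885, -0.465, -0.004]
contact_force: [-1.5, 0.2, 0.8]
width: 0.0857
gripper_force: 0.0
```

Request:
{"api": "servo_tool", "payload": {"moves": [{"dp":[0,0,0],"delta_rot":[0,0,0],"fingers":0.5},{"dp":[0,0,0],"delta_rot":[0,0,0],"fingers":0},{"dp":[0,0,0],"delta_rot":[0,0,0],"fingers":0},{"dp":[0,0,0],"delta_rot":[0,0,0],"fingers":0},{"dp":[0,0,0],"delta_rot":[0,0,0],"fingers":0}]}}

```text
clock: 20.9
position: [0.4414, -0.086, 0.1157]
ee_rot: [-0.001, 0.885, -0.465, 0.002]
contact_force: [0.6, 0.8, 6.7]
width: 0.0317
gripper_force: 39.5
```

Request:
{"api": "servo_tool", "payload": {"moves": [{"dp":[0,0,0],"delta_rot":[0,0,0],"fingers":0},{"dp":[0,0,0],"delta_rot":[0,0,0],"fingers":0}]}}

```text
clock: 21.1
position: [0.4414, -0.086, 0.1157]
ee_rot: [-0.001, 0.885, -0.466, 0.002]
contact_force: [-0.0, 0.1, 6.4]
width: 0.0313
gripper_force: 39.5
```

```bash
python3 - <<'E'
from s3 import *
p,R=cur(); print(p)
# new place: block centre (.575,-.25), z heading 231.3
c=np.array([.4381,-.0814]); d=Ro.from_euler('z',231.3-124.6,degrees=True)
t=np.array([.56,-.25,0])+d.apply(np.r_[p[:2]-c,0]); z=p[2]
print(t)
plan([((*p[:2],z+.10),R),((.50,-.17,z+.10),down(-92)),((t[0],t[1],z+.10),down(-38.7)),((t[0],t[1],z+.02),down(-38.7))],f=0,step=.04)
E
```

```text
[ 0.4414263  -0.08600718  0.11572791]
[ 0.56345701 -0.24549008  0.        ]
{"dp":[0.0, 0.0, -0.17],"delta_rot":[0.0, 0.0, 0.0],"fingers":0}
{"dp":[0.0, 0.0, -0.16],"delta_rot":[0.0, 0.0, 0.0],"fingers":0}
{"dp":[0.0, 0.0, -0.17],"delta_rot":[0.0, 0.0, 0.0],"fingers":0}
 --leg
{"dp":[0.05, 0.0, 0.0],"delta_rot":[0.0, 0.0, -0.93],"fingers":0}
{"dp":[0.05, 0.0, 0.0],"delta_rot":[0.0, -0.01, -0.94],"fingers":0}
{"dp":[0.05, 0.01, 0.0],"delta_rot":[0.0, 0.0, -0.93],"fingers":0}
{"dp":[0.05, 0.02, 0.0],"delta_rot":[0.0, -0.01, -0.93],"fingers":0}
{"dp":[0.05, 0.02, 0.0],"delta_rot":[-0.01, 0.0, -0.94],"fingers":0}
{"dp":[0.05, 0.02, 0.0],"delta_rot":[0.0, -0.01, -0.93],"fingers":0}
{"dp":[0.04, 0.02, 0.0],"delta_rot":[0.0, 0.0, -0.93],"fingers":0}
{"dp":[0.04, 0.04, 0.0],"delta_rot":[0.0, -0.01, -0.94],"fingers":0}
{"dp":[0.04, 0.03, 0.0],"delta_rot":[0.0, 0.0, -0.93],"fingers":0}
{"dp":[0.03, 0.04, 0.0],"delta_rot":[0.0, -0.01, -0.94],"fingers":0}
 --leg
{"dp":[0.03, 0.04, 0.0],"delta_rot":[0.0, 0.0, -0.93],"fingers":0}
{"dp":[0.03, 0.04, 0.0],"delta_rot":[0.0, 0.0, -0.93],"fingers":0}
{"dp":[0.03, 0.04, 0.0],"delta_rot":[0.0, 0.0, -0.93],"fingers":0}
{"dp":[0.02, 0.04, 0.0],"delta_rot":[0.0, 0.0, -0.93],"fingers":0}
{"dp":[0.02, 0.05, 0.0],"delta_rot":[0.0, 0.0, -0.93],"fingers":0}
{"dp":[0.01, 0.05, 0.0],"delta_rot":[0.0, 0.0, -0.93],"fingers":0}
{"dp":[0.01, 0.05, 0.0],"delta_rot":[0.0, 0.0, -0.93],"fingers":0}
{"dp":[0.01, 0.05, 0.0],"delta_rot":[0.0, 0.0, -0.93],"fingers":0}
{"dp":[0.0, 0.05, 0.0],"delta_rot":[0.0, 0.0, -0.93],"fingers":0}
{"dp":[-0.01, 0.04, 0.0],"delta_rot":[0.0, 0.0, -0.93],"fingers":0}
 --leg
{"dp":[0.0, 0.0, 0.2],"delta_rot":[0.0, 0.0, 0.0],"fingers":0}
{"dp":[0.0, 0.0, 0.2],"delta_rot":[0.0, 0.0, 0.0],"fingers":0}
 --leg
end [ 0.5623 -0.2454  0.1359] [ 0.781 -0.625 -0.   ] [-0.  0. -1.] rows 25
```

Request:
{"api": "servo_tool", "payload": {"moves": [{"dp":[0,0,-0.17],"delta_rot":[0,0,0],"fingers":0},{"dp":[0,0,-0.16],"delta_rot":[0,0,0],"fingers":0},{"dp":[0,0,-0.17],"delta_rot":[0,0,0],"fingers":0},{"dp":[0.05,0,0],"delta_rot":[0,0,-0.93],"fingers":0},{"dp":[0.05,0,0],"delta_rot":[0,0,-0.94],"fingers":0}]}}

```text
clock: 21.6
position: [0.4529, -0.1019, 0.2164]
ee_rot: [-0.0, 0.925, -0.379, 0.003]
contact_force: [-0.3, -0.4, -0.6]
width: 0.0314
gripper_force: 40.1
```

Request:
{"api": "servo_tool", "payload": {"moves": [{"dp":[0.05,0.01,0],"delta_rot":[0,0,-0.93],"fingers":0},{"dp":[0.05,0.02,0],"delta_rot":[0,0,-0.93],"fingers":0},{"dp":[0.05,0.02,0],"delta_rot":[0,0,-0.94],"fingers":0},{"dp":[0.05,0.02,0],"delta_rot":[0,0,-0.93],"fingers":0},{"dp":[0.04,0.02,0],"delta_rot":[0,0,-0.93],"fingers":0}]}}

```text
clock: 22.1
position: [0.4821, -0.1441, 0.2149]
ee_rot: [0.0, 0.988, -0.155, 0.001]
contact_force: [-0.6, 0.5, -0.6]
width: 0.0315
gripper_force: 40.1
```

Request:
{"api": "servo_tool", "payload": {"moves": [{"dp":[0.04,0.04,0],"delta_rot":[0,0,-0.94],"fingers":0},{"dp":[0.04,0.03,0],"delta_rot":[0,0,-0.93],"fingers":0},{"dp":[0.03,0.04,0],"delta_rot":[0,0,-0.94],"fingers":0},{"dp":[0.03,0.04,0],"delta_rot":[0,0,-0.93],"fingers":0},{"dp":[0.03,0.04,0],"delta_rot":[0,0,-0.93],"fingers":0}]}}

```text
clock: 22.6
position: [0.5106, -0.1862, 0.2149]
ee_rot: [0.0, 0.997, 0.078, 0.001]
contact_force: [-0.1, -0.1, -1.0]
width: 0.0313
gripper_force: 40.1
```

Request:
{"api": "servo_tool", "payload": {"moves": [{"dp":[0.03,0.04,0],"delta_rot":[0,0,-0.93],"fingers":0},{"dp":[0.02,0.04,0],"delta_rot":[0,0,-0.93],"fingers":0},{"dp":[0.02,0.05,0],"delta_rot":[0,0,-0.93],"fingers":0},{"dp":[0.01,0.05,0],"delta_rot":[0,0,-0.93],"fingers":0},{"dp":[0.01,0.05,0],"delta_rot":[0,0,-0.93],"fingers":0}]}}

```text
clock: 23.1
position: [0.5434, -0.224, 0.2149]
ee_rot: [0.001, 0.952, 0.305, 0.001]
contact_force: [1.1, 0.4, 0.0]
width: 0.0314
gripper_force: 40.1
```

Request:
{"api": "servo_tool", "payload": {"moves": [{"dp":[0.01,0.05,0],"delta_rot":[0,0,-0.93],"fingers":0},{"dp":[0,0.05,0],"delta_rot":[0,0,-0.93],"fingers":0},{"dp":[-0.01,0.04,0],"delta_rot":[0,0,-0.93],"fingers":0},{"dp":[0,0,0],"delta_rot":[0,0,0],"fingers":0},{"dp":[0,0,0],"delta_rot":[0,0,0],"fingers":0}]}}

```text
clock: 23.6
position: [0.5613, -0.245, 0.2146]
ee_rot: [0.0, 0.902, 0.432, 0.001]
contact_force: [-0.8, -0.5, -0.2]
width: 0.0314
gripper_force: 40.1
```

```bash
python3 - <<'E'
from s3 import *
im,W,d=wrist("w9"); p,R=cur()
plan([((.5635,-.2455,.1255),down(-38.7))],f=0,step=.03)
E
```

```text
tcp [ 0.5613 -0.245   0.2146] y [ 0.779 -0.627  0.001] z [ 0.001  0.    -1.   ] w 0.031600486575812006 t 23.65
{"dp":[0.0, 0.0, 0.15],"delta_rot":[0.0, 0.0, 0.0],"fingers":0}
{"dp":[0.0, 0.01, 0.15],"delta_rot":[0.0, -0.01, -0.01],"fingers":0}
{"dp":[0.0, 0.0, 0.15],"delta_rot":[0.01, 0.0, 0.0],"fingers":0}
 --leg
end [ 0.5629 -0.2461  0.1246] [ 0.78  -0.626 -0.   ] [-0.  0. -1.] rows 3
```

View pics/w9.png

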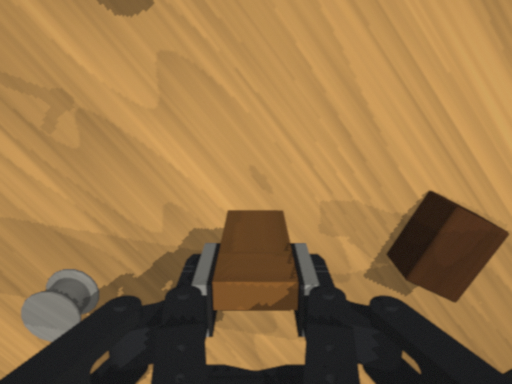

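Request:
{"api": "servo_tool", "payload": {"moves": [{"dp":[0,0,0.15],"delta_rot":[0,0,0],"fingers":0},{"dp":[0,0.01,0.15],"delta_rot":[0,0,0],"fingers":0},{"dp":[0,0,0.15],"delta_rot":[0,0,0],"fingers":0},{"dp":[0,0,0],"delta_rot":[0,0,0],"fingers":0},{"dp":[0,0,0],"delta_rot":[0,0,0],"fingers":0}]}}

```text
clock: 24.15
position: [0.5631, -0.2462, 0.1246]
ee_rot: [0.0, 0.902, 0.433, 0.0]
contact_force: [-0.4, 1.1, -0.3]
width: 0.0312
gripper_force: 40.1
```

Request:
{"api": "servo_tool", "payload": {"moves": [{"dp":[0,0,0.03],"delta_rot":[0,0,0],"fingers":0},{"dp":[0,0,0],"delta_rot":[0,0,0],"fingers":0}]}}

```text
clock: 24.35
position: [0.5638, -0.2467, 0.1194]
ee_rot: [0.001, 0.901, 0.433, 0.001]
contact_force: [-0.1, 1.1, -0.1]
width: 0.0317
gripper_force: 40.1
```

Request:
{"api": "servo_tool", "payload": {"moves": [{"dp":[0,0,0.015],"delta_rot":[0,0,0],"fingers":0},{"dp":[0,0,0],"delta_rot":[0,0,0],"fingers":0}]}}

```text
clock: 24.55
position: [0.5635, -0.2466, 0.1158]
ee_rot: [0.001, 0.901, 0.433, 0.001]
contact_force: [0.5, 0.2, 0.1]
width: 0.0317
gripper_force: 40.2
```

Request:
{"api": "servo_tool", "payload": {"moves": [{"dp":[0,0,0.01],"delta_rot":[0,0,0],"fingers":0},{"dp":[0,0,0],"delta_rot":[0,0,0],"fingers":0}]}}

```text
clock: 24.75
position: [0.5635, -0.2466, 0.1157]
ee_rot: [0.001, 0.901, 0.433, 0.001]
contact_force: [-2.7, 1.7, 10.4]
width: 0.0315
gripper_force: 41.3
```

Request:
{"api": "servo_tool", "payload": {"moves": [{"dp":[0,0,0],"delta_rot":[0,0,0],"fingers":0.45},{"dp":[0,0,0],"delta_rot":[0,0,0],"fingers":0.6},{"dp":[0,0,0],"delta_rot":[0,0,0],"fingers":0.8},{"dp":[0,0,-0.05],"delta_rot":[0,0,0],"fingers":1},{"dp":[0,0,-0.2],"delta_rot":[0,0,0],"fingers":1}]}}

```text
clock: 25.25
position: [0.5609, -0.2452, 0.16]
ee_rot: [-0.004, 0.901, 0.433, -0.002]
contact_force: [0.5, 0.2, 0.8]
width: 0.0855
gripper_force: 0.0
```

```bash
python3 - <<'E'
from h import *
h=np.radians(51.3);t=np.radians(60)
a=np.array([np.sin(t)*np.cos(h),np.sin(t)*np.sin(h),-np.cos(t)])
R3=frame(a,yv(-38.7)); F=np.array([.5693,-.2393]); P=np.r_[F-.024*np.array([np.cos(h),np.sin(h)]),.032]; T=P-.063*a; print(T)
p,R=cur()
plan([(p+[0,0,.11],R),(T-.14*a+[0,0,.06],R3)])
E
```

```text
[ 0.52018119 -0.3006103   0.0635    ]
{"dp":[0.0, 0.0, -0.18],"delta_rot":[0.0, 0.0, 0.0],"fingers":1}
{"dp":[0.0, 0.0, -0.19],"delta_rot":[0.0, 0.0, 0.0],"fingers":1}
{"dp":[0.0, 0.0, -0.18],"delta_rot":[0.0, 0.0, 0.0],"fingers":1}
 --leg
{"dp":[-0.08, 0.0, 0.03],"delta_rot":[-0.01, 0.87, 0.0],"fingers":1}
{"dp":[-0.08, 0.0, 0.03],"delta_rot":[0.0, 0.88, -0.01],"fingers":1}
{"dp":[-0.08, 0.0, 0.01],"delta_rot":[-0.01, 0.87, 0.0],"fingers":1}
{"dp":[-0.09, 0.0, 0.01],"delta_rot":[-0.01, 0.87, 0.0],"fingers":1}
{"dp":[-0.08, 0.0, 0.01],"delta_rot":[0.0, 0.88, -0.01],"fingers":1}
{"dp":[-0.09, 0.01, -0.01],"delta_rot":[-0.01, 0.87, 0.0],"fingers":1}
{"dp":[-0.08, 0.0, -0.01],"delta_rot":[-0.01, 0.87, -0.01],"fingers":1}
{"dp":[-0.09, 0.0, -0.02],"delta_rot":[0.0, 0.88, 0.0],"fingers":1}
{"dp":[-0.08, 0.0, -0.03],"delta_rot":[-0.01, 0.87, 0.0],"fingers":1}
{"dp":[-0.08, 0.0, -0.03],"delta_rot":[-0.01, 0.87, -0.01],"fingers":1}
{"dp":[-0.07, 0.0, -0.04],"delta_rot":[0.0, 0.88, 0.0],"fingers":1}
{"dp":[-0.08, 0.0, -0.05],"delta_rot":[-0.01, 0.87, 0.0],"fingers":1}
 --leg
end [ 0.4435 -0.3962  0.1932] [ 0.78  -0.625 -0.   ] [ 0.542  0.676 -0.5  ] rows 15
```

Request:
{"api": "servo_tool", "payload": {"moves": [{"dp":[0,0,-0.18],"delta_rot":[0,0,0],"fingers":1},{"dp":[0,0,-0.19],"delta_rot":[0,0,0],"fingers":1},{"dp":[0,0,-0.18],"delta_rot":[0,0,0],"fingers":1},{"dp":[-0.08,0,0.03],"delta_rot":[-0.01,0.87,0],"fingers":1},{"dp":[-0.08,0,0.03],"delta_rot":[0,0.88,-0.01],"fingers":1}]}}

```text
clock: 25.75
position: [0.5448, -0.2709, 0.2631]
ee_rot: [-0.035, 0.897, 0.433, 0.082]
contact_force: [0.0, 0.1, 0.4]
width: 0.0854
gripper_force: 0.0
```

Request:
{"api": "servo_tool", "payload": {"moves": [{"dp":[-0.08,0,0.01],"delta_rot":[-0.01,0.87,0],"fingers":1},{"dp":[-0.09,0,0.01],"delta_rot":[-0.01,0.87,0],"fingers":1},{"dp":[-0.08,0,0.01],"delta_rot":[0,0.88,-0.01],"fingers":1},{"dp":[-0.09,0.01,-0.01],"delta_rot":[-0.01,0.87,0],"fingers":1},{"dp":[-0.08,0,-0.01],"delta_rot":[-0.01,0.87,-0.01],"fingers":1}]}}

```text
clock: 26.25
position: [0.4957, -0.3349, 0.2299]
ee_rot: [-0.127, 0.858, 0.414, 0.274]
contact_force: [0.6, 0.2, -0.9]
width: 0.0855
gripper_force: 0.0
```

Request:
{"api": "servo_tool", "payload": {"moves": [{"dp":[-0.09,0,-0.02],"delta_rot":[0,0.88,0],"fingers":1},{"dp":[-0.08,0,-0.03],"delta_rot":[-0.01,0.87,0],"fingers":1},{"dp":[-0.08,0,-0.03],"delta_rot":[-0.01,0.87,-0.01],"fingers":1},{"dp":[-0.07,0,-0.04],"delta_rot":[0,0.88,0],"fingers":1},{"dp":[-0.08,0,-0.05],"delta_rot":[-0.01,0.87,0],"fingers":1}]}}

```text
clock: 26.75
position: [0.4452, -0.3983, 0.1968]
ee_rot: [-0.213, 0.779, 0.377, 0.455]
contact_force: [0.1, 0.2, -0.3]
width: 0.0854
gripper_force: 0.0
```

Request:
{"api": "servo_tool", "payload": {"moves": [{"dp":[0,0,0],"delta_rot":[0,0,0],"fingers":1},{"dp":[0,0,0],"delta_rot":[0,0,0],"fingers":0.8}]}}

```text
clock: 26.95
position: [0.4455, -0.3977, 0.1962]
ee_rot: [-0.213, 0.78, 0.376, 0.453]
contact_force: [0.8, -0.1, -0.3]
width: 0.0732
gripper_force: 0.0
```

```bash
python3 - <<'E'
from h import *; import cv2
im,W,d=wrist("w10")
m=(d>.1)&(W[...,2]>.006)&(W[...,2]<.09)&(np.hypot(W[...,0]-.56,W[...,1]+.25)<.05)
q=W[m]; print(m.sum(),cv2.minAreaRect((q[:,:2]*1000).astype(np.float32)))
for lo,hi in((.008,.015),(.04,.05),(.056,.072),(.074,.09)):
    s=q[(q[:,2]>lo)&(q[:,2]<hi)]
    print(lo,len(s),cv2.minAreaRect((s[:,:2]*1000).astype(np.float32)) if len(s)>3 else '')
s=q[(q[:,2]>.008)&(q[:,2]<.015)]; c,_,g=cv2.minAreaRect((s[:,:2]*1000).astype(np.float32))
E
```

```text
tcp [ 0.4455 -0.3977  0.1962] y [ 0.78  -0.626  0.009] z [ 0.546  0.673 -0.499] w 0.06865682124755666 t 27.0
2415 ((560.2263793945312, -252.480224609375), (31.85304832458496, 31.996978759765625), 51.13517379760742)
0.008 127 ((550.8778076171875, -264.0965881347656), (1.9561047554016113, 30.982309341430664), 50.740447998046875)
0.04 230 ((550.9414672851562, -263.96673583984375), (2.325355291366577, 30.722463607788086), 50.360931396484375)
0.056 408 ((562.4029541015625, -250.11526489257812), (2.3609707355499268, 31.57972526550293), 50.89243698120117)
0.074 418 ((565.6964111328125, -245.4203338623047), (13.897013664245605, 31.677148818969727), 51.45935821533203)
```

```bash
python3 - <<'E'
from h import *
h=np.radians(51.0);t=np.radians(60)
a=np.array([np.sin(t)*np.cos(h),np.sin(t)*np.sin(h),-np.cos(t)])
R3=frame(a,yv(-39)); T=np.array([.5547,-.2594,.032])-.063*a; print(T)
plan([(T-.09*a,R3),(T,R3,.75,.03)],f=.75)
E
```

```text
[ 0.52036453 -0.30180077  0.0635    ]
{"dp":[-0.09, 0.0, 0.14],"delta_rot":[0.0, 0.0, 0.04],"fingers":0.75}
{"dp":[-0.09, -0.01, 0.13],"delta_rot":[0.0, 0.0, 0.04],"fingers":0.75}
{"dp":[-0.1, 0.0, 0.14],"delta_rot":[0.0, -0.01, 0.04],"fingers":0.75}
 --leg
{"dp":[0.0, 0.0, 0.15],"delta_rot":[0.0, 0.0, 0.0],"fingers":0.75}
{"dp":[0.0, 0.0, 0.15],"delta_rot":[0.0, 0.0, 0.0],"fingers":0.75}
{"dp":[0.0, 0.0, 0.15],"delta_rot":[0.0, 0.0, 0.0],"fingers":0.75}
 --leg
end [ 0.521  -0.3021  0.0624] [ 0.777 -0.63  -0.   ] [ 0.545  0.673 -0.5  ] rows 6
```

Request:
{"api": "servo_tool", "payload": {"moves": [{"dp":[-0.09,0,0.14],"delta_rot":[0,0,0.04],"fingers":0.75},{"dp":[-0.09,-0.01,0.13],"delta_rot":[0,0,0.04],"fingers":0.75},{"dp":[-0.1,0,0.14],"delta_rot":[0,-0.01,0.04],"fingers":0.75},{"dp":[0,0,0],"delta_rot":[0,0,0],"fingers":0.75}]}}

```text
clock: 27.4
position: [0.4721, -0.3591, 0.1055]
ee_rot: [-0.218, 0.781, 0.373, 0.45]
contact_force: [-0.1, 0.0, 0.3]
width: 0.0637
gripper_force: 0.0
```

Request:
{"api": "servo_tool", "payload": {"moves": [{"dp":[0,0,0.15],"delta_rot":[0,0,0],"fingers":0.75},{"dp":[0,0,0.15],"delta_rot":[0,0,0],"fingers":0.75},{"dp":[0,0,0.15],"delta_rot":[0,0,0],"fingers":0.75},{"dp":[0,0,0],"delta_rot":[0,0,0],"fingers":0.75},{"dp":[0,0,0],"delta_rot":[0,0,0],"fingers":0.75}]}}

```text
clock: 27.9
position: [0.5215, -0.3022, 0.0638]
ee_rot: [-0.215, 0.781, 0.374, 0.452]
contact_force: [0.7, 0.4, -0.3]
width: 0.0644
gripper_force: 0.0
```

Request:
{"api": "servo_tool", "payload": {"moves": [{"dp":[0,0,0],"delta_rot":[0,0,0],"fingers":0},{"dp":[0,0,0],"delta_rot":[0,0,0],"fingers":0},{"dp":[0,0,0],"delta_rot":[0,0,0],"fingers":0},{"dp":[0,0,0],"delta_rot":[0,0,0],"fingers":0},{"dp":[0,0,0],"delta_rot":[0,0,0],"fingers":0}]}}

```text
clock: 28.4
position: [0.5207, -0.3033, 0.063]
ee_rot: [-0.215, 0.782, 0.372, 0.452]
contact_force: [-2.3, -4.0, 6.0]
width: 0.0306
gripper_force: 41.2
```

Request:
{"api": "servo_tool", "payload": {"moves": [{"dp":[0,0,0],"delta_rot":[0,0,0],"fingers":0}]}}

```text
clock: 28.5
position: [0.5208, -0.3032, 0.063]
ee_rot: [-0.215, 0.782, 0.372, 0.452]
contact_force: [-2.3, -3.7, 5.7]
width: 0.0304
gripper_force: 41.2
```

```bash
python3 - <<'E'
from s3 import *
p,R=cur(); T,Rf=goal([.5698,-.2407,.038],231.0,1,p=p,R=R)
print(p,T,Rf.as_matrix()[:,1],Rf.as_matrix()[:,2]); np.savez("g2.npz",T=T,q=Rf.as_quat())
plan([(p+[0,0,.18],R),(T+[0,0,.2],Rf)],f=0)
E
```

```text
[ 0.52078669 -0.30323403  0.06298832] [0.58481395 0.1389805  0.09044315] [ 0.12103171 -0.99264572  0.00240652] [-0.49446045 -0.06239059 -0.86695806]
{"dp":[0.2, 0.0, -0.11],"delta_rot":[0.0, 0.0, 0.0],"fingers":0}
{"dp":[0.19, 0.0, -0.11],"delta_rot":[0.0, 0.0, 0.0],"fingers":0}
{"dp":[0.2, 0.0, -0.12],"delta_rot":[0.0, 0.0, 0.0],"fingers":0}
{"dp":[0.19, 0.0, -0.11],"delta_rot":[0.0, 0.0, 0.0],"fingers":0}
 --leg
{"dp":[0.06, -0.06, 0.08],"delta_rot":[-0.12, -0.78, 0.43],"fingers":0}
{"dp":[0.07, -0.06, 0.08],"delta_rot":[-0.11, -0.79, 0.43],"fingers":0}
{"dp":[0.06, -0.07, 0.07],"delta_rot":[-0.12, -0.78, 0.43],"fingers":0}
{"dp":[0.07, -0.07, 0.06],"delta_rot":[-0.12, -0.78, 0.43],"fingers":0}
{"dp":[0.07, -0.08, 0.06],"delta_rot":[-0.11, -0.79, 0.43],"fingers":0}
{"dp":[0.08, -0.08, 0.05],"delta_rot":[-0.12, -0.78, 0.43],"fingers":0}
{"dp":[0.07, -0.08, 0.04],"delta_rot":[-0.12, -0.78, 0.43],"fingers":0}
{"dp":[0.07, -0.09, 0.04],"delta_rot":[-0.12, -0.78, 0.43],"fingers":0}
{"dp":[0.07, -0.09, 0.03],"delta_rot":[-0.11, -0.79, 0.43],"fingers":0}
{"dp":[0.07, -0.09, 0.02],"delta_rot":[-0.12, -0.78, 0.43],"fingers":0}
{"dp":[0.07, -0.09, 0.02],"delta_rot":[-0.12, -0.78, 0.44],"fingers":0}
{"dp":[0.06, -0.1, 0.01],"delta_rot":[-0.11, -0.79, 0.43],"fingers":0}
{"dp":[0.06, -0.11, 0.01],"delta_rot":[-0.12, -0.78, 0.43],"fingers":0}
{"dp":[0.06, -0.1, 0.0],"delta_rot":[-0.12, -0.78, 0.43],"fingers":0}
{"dp":[0.05, -0.11, -0.01],"delta_rot":[-0.12, -0.79, 0.43],"fingers":0}
{"dp":[0.04, -0.1, -0.01],"delta_rot":[-0.11, -0.78, 0.43],"fingers":0}
{"dp":[0.04, -0.12, -0.01],"delta_rot":[-0.12, -0.78, 0.43],"fingers":0}
{"dp":[0.04, -0.11, -0.02],"delta_rot":[-0.12, -0.78, 0.43],"fingers":0}
{"dp":[0.02, -0.11, -0.03],"delta_rot":[-0.11, -0.79, 0.43],"fingers":0}
 --leg
end [0.5844 0.139  0.2915] [ 0.121 -0.993  0.002] [-0.495 -0.062 -0.867] rows 23
```

Request:
{"api": "servo_tool", "payload": {"moves": [{"dp":[0.2,0,-0.11],"delta_rot":[0,0,0],"fingers":0},{"dp":[0.19,0,-0.11],"delta_rot":[0,0,0],"fingers":0},{"dp":[0.2,0,-0.12],"delta_rot":[0,0,0],"fingers":0},{"dp":[0.19,0,-0.11],"delta_rot":[0,0,0],"fingers":0},{"dp":[0,0,0],"delta_rot":[0,0,0],"fingers":0}]}}

```text
clock: 29.0
position: [0.5217, -0.3034, 0.2476]
ee_rot: [-0.211, 0.781, 0.375, 0.453]
contact_force: [0.3, -1.0, -0.2]
width: 0.0306
gripper_force: 40.7
```

Request:
{"api": "servo_tool", "payload": {"moves": [{"dp":[0.06,-0.06,0.08],"delta_rot":[-0.12,-0.78,0.43],"fingers":0},{"dp":[0.07,-0.06,0.08],"delta_rot":[-0.11,-0.79,0.43],"fingers":0},{"dp":[0.06,-0.07,0.07],"delta_rot":[-0.12,-0.78,0.43],"fingers":0},{"dp":[0.07,-0.07,0.06],"delta_rot":[-0.12,-0.78,0.43],"fingers":0},{"dp":[0.07,-0.08,0.06],"delta_rot":[-0.11,-0.79,0.43],"fingers":0}]}}

```text
clock: 29.5
position: [0.5364, -0.1851, 0.2524]
ee_rot: [-0.163, 0.897, 0.307, 0.274]
contact_force: [-0.2, 0.2, -0.6]
width: 0.0307
gripper_force: 40.7
```

Request:
{"api": "servo_tool", "payload": {"moves": [{"dp":[0.08,-0.08,0.05],"delta_rot":[-0.12,-0.78,0.43],"fingers":0},{"dp":[0.07,-0.08,0.04],"delta_rot":[-0.12,-0.78,0.43],"fingers":0},{"dp":[0.07,-0.09,0.04],"delta_rot":[-0.12,-0.78,0.43],"fingers":0},{"dp":[0.07,-0.09,0.03],"delta_rot":[-0.11,-0.79,0.43],"fingers":0},{"dp":[0.07,-0.09,0.02],"delta_rot":[-0.12,-0.78,0.43],"fingers":0}]}}

```text
clock: 30.0
position: [0.553, -0.0685, 0.2666]
ee_rot: [-0.102, 0.965, 0.228, 0.084]
contact_force: [0.2, 0.1, -1.7]
width: 0.031
gripper_force: 40.7
```

Request:
{"api": "servo_tool", "payload": {"moves": [{"dp":[0.07,-0.09,0.02],"delta_rot":[-0.12,-0.78,0.44],"fingers":0},{"dp":[0.06,-0.1,0.01],"delta_rot":[-0.11,-0.79,0.43],"fingers":0},{"dp":[0.06,-0.11,0.01],"delta_rot":[-0.12,-0.78,0.43],"fingers":0},{"dp":[0.06,-0.1,0],"delta_rot":[-0.12,-0.78,0.43],"fingers":0},{"dp":[0.05,-0.11,-0.01],"delta_rot":[-0.12,-0.79,0.43],"fingers":0}]}}

```text
clock: 30.5
position: [0.5711, 0.0486, 0.2788]
ee_rot: [-0.036, 0.984, 0.137, -0.109]
contact_force: [-0.6, 0.1, -0.6]
width: 0.031
gripper_force: 40.7
```

Request:
{"api": "servo_tool", "payload": {"moves": [{"dp":[0.04,-0.1,-0.01],"delta_rot":[-0.11,-0.78,0.43],"fingers":0},{"dp":[0.04,-0.12,-0.01],"delta_rot":[-0.12,-0.78,0.43],"fingers":0},{"dp":[0.04,-0.11,-0.02],"delta_rot":[-0.12,-0.78,0.43],"fingers":0},{"dp":[0.02,-0.11,-0.03],"delta_rot":[-0.11,-0.79,0.43],"fingers":0},{"dp":[0,0,0],"delta_rot":[0,0,0],"fingers":0}]}}

```text
clock: 31.0
position: [0.585, 0.143, 0.2868]
ee_rot: [0.017, 0.963, 0.061, -0.261]
contact_force: [0.7, -0.2, -0.6]
width: 0.0308
gripper_force: 40.6
```

```bash
python3 - <<'E'
from s3 import *
g=np.load("g2.npz");T=g["T"];R=Ro.from_quat(g["q"]); print(cur()[0])
plan([(T+[0,0,.05],R),(T+[0,0,.02],R,0,.02)],f=0)
E
```

```text
[0.58502734 0.14296018 0.28684737]
{"dp":[0.09, 0.0, 0.16],"delta_rot":[0.0, 0.02, 0.01],"fingers":0}
{"dp":[0.09, 0.01, 0.16],"delta_rot":[0.0, 0.01, 0.01],"fingers":0}
{"dp":[0.09, 0.0, 0.16],"delta_rot":[0.01, 0.02, 0.02],"fingers":0}
{"dp":[0.09, 0.01, 0.15],"delta_rot":[0.0, 0.02, 0.01],"fingers":0}
 --leg
{"dp":[0.04, 0.0, 0.07],"delta_rot":[0.0, 0.0, 0.0],"fingers":0}
{"dp":[0.04, 0.0, 0.06],"delta_rot":[0.0, 0.0, 0.0],"fingers":0}
 --leg
end [0.5855 0.1387 0.1112] [ 0.121 -0.993  0.002] [-0.494 -0.062 -0.867] rows 6
```

Request:
{"api": "servo_tool", "payload": {"moves": [{"dp":[0.09,0,0.16],"delta_rot":[0,0.01,0.01],"fingers":0},{"dp":[0.09,0.01,0.16],"delta_rot":[0,0.01,0],"fingers":0},{"dp":[0.09,0,0.16],"delta_rot":[0,0.01,0.01],"fingers":0},{"dp":[0.09,0,0.15],"delta_rot":[0,0,0],"fingers":0},{"dp":[0,0,0],"delta_rot":[0,0,0],"fingers":0}]}}

```text
clock: 31.5
position: [0.5811, 0.1364, 0.1402]
ee_rot: [0.017, 0.963, 0.058, -0.262]
contact_force: [-0.3, -0.3, 0.2]
width: 0.0309
gripper_force: 40.6
```

Request:
{"api": "servo_tool", "payload": {"moves": [{"dp":[0.04,0,0.07],"delta_rot":[0,0,0],"fingers":0},{"dp":[0.04,0,0.06],"delta_rot":[0,0,0],"fingers":0},{"dp":[0,0,0],"delta_rot":[0,0,0],"fingers":0},{"dp":[0,0,0],"delta_rot":[0,0,0],"fingers":0}]}}

```text
clock: 31.9
position: [0.585, 0.1377, 0.1152]
ee_rot: [0.017, 0.965, 0.058, -0.257]
contact_force: [-0.2, -0.0, 0.8]
width: 0.0308
gripper_force: 40.6
```

```bash
python3 - <<'E'
from s3 import *
g=np.load("g2.npz");T=g["T"];R=Ro.from_quat(g["q"]); print(T,cur()[0],(cur()[1].inv()*R).as_rotvec())
plan([(T,R,0,.011)],f=0)
E
```

```text
[0.58481395 0.1389805  0.09044315] [0.58498235 0.13769113 0.11518784] [ 9.55411057e-05 -1.22447382e-03 -7.12262505e-04]
{"dp":[0.02, 0.0, 0.04],"delta_rot":[0.0, 0.0, 0.0],"fingers":0}
{"dp":[0.02, 0.0, 0.03],"delta_rot":[0.0, -0.01, 0.0],"fingers":0}
{"dp":[0.02, -0.01, 0.04],"delta_rot":[0.0, 0.0, -0.01],"fingers":0}
 --leg
end [0.5842 0.1395 0.0901] [ 0.121 -0.993  0.002] [-0.494 -0.062 -0.867] rows 3
```

Request:
{"api": "servo_tool", "payload": {"moves": [{"dp":[0.02,0,0.04],"delta_rot":[0,0,0],"fingers":0},{"dp":[0.02,0,0.03],"delta_rot":[0,0,0],"fingers":0},{"dp":[0.02,-0.005,0.04],"delta_rot":[0,0,0],"fingers":0},{"dp":[0,0,0],"delta_rot":[0,0,0],"fingers":0},{"dp":[0,0,0],"delta_rot":[0,0,0],"fingers":0}]}}

```text
clock: 32.4
position: [0.5839, 0.1386, 0.0892]
ee_rot: [0.017, 0.964, 0.058, -0.258]
contact_force: [0.3, -0.6, -0.2]
width: 0.0308
gripper_force: 40.6
```

Request:
{"api": "servo_tool", "payload": {"moves": [{"dp":[0,0,0],"delta_rot":[0,0,0],"fingers":0.5},{"dp":[0,0,0],"delta_rot":[0,0,0],"fingers":0.55},{"dp":[0,0,0],"delta_rot":[0,0,0],"fingers":0.6},{"dp":[0,0,-0.12],"delta_rot":[0,0,0],"fingers":0.6},{"dp":[0,0,-0.2],"delta_rot":[0,0,0],"fingers":0.6}]}}

```text
clock: 32.9
position: [0.614, 0.1424, 0.1441]
ee_rot: [0.017, 0.964, 0.058, -0.26]
contact_force: [0.7, 0.6, 0.3]
width: 0.0509
gripper_force: 0.0
```

Request:
{"api": "servo_tool", "payload": {"moves": [{"dp":[-0.16,0.02,-0.08],"delta_rot":[0,0.88,0],"fingers":1},{"dp":[-0.16,0.02,-0.09],"delta_rot":[0,0.88,0],"fingers":1},{"dp":[-0.15,0,-0.1],"delta_rot":[0,0.88,0],"fingers":1},{"dp":[-0.14,0,-0.12],"delta_rot":[0,0.88,0],"fingers":1},{"dp":[-0.14,0,-0.12],"delta_rot":[0,0.88,0],"fingers":1}]}}

```text
clock: 33.4
position: [0.5094, 0.122, 0.2941]
ee_rot: [0.004, 0.997, 0.06, -0.038]
contact_force: [0.1, -0.4, -0.4]
width: 0.0856
gripper_force: 0.0
```

Request:
{"api": "servo_tool", "payload": {"moves": [{"dp":[-0.1,-0.15,-0.1],"delta_rot":[0,0.8,0],"fingers":1},{"dp":[0,0,0],"delta_rot":[0,0,0],"fingers":1},{"dp":[0,0,0],"delta_rot":[0,0,0],"fingers":1}]}}

```text
clock: 33.7
position: [0.4875, 0.15, 0.3153]
ee_rot: [0.002, 0.998, 0.061, 0.001]
contact_force: [0.8, 0.7, -1.2]
width: 0.0853
gripper_force: 0.0
```

```bash
python3 - <<'E'
from h import *; import cv2
im,W,d=wrist("w11")
C=np.array([.5497,.2045]);e=np.array(yv(6.9)[:2]);n=np.array(yv(96.9)[:2])
X=(W[...,:2]-C)@e*1000; Y=(W[...,:2]-C)@n*1000; Z=W[...,2]*1000
ok=d>.1
for k,y0 in((1,-68),(2,0),(3,68)):
    # exclude ribs: above 14.5 mm (tab top 18, blocks 36)
    m=ok&(abs(Y-y0)<30)&(Z>15)&(Z<50)&(X>-54)&(X<110)
    r=cv2.minAreaRect(np.stack([X[m],Y[m]],1).astype(np.float32))
    tab=m&(Z<23); top=m&(Z>32)
    print(k,m.sum(),"rect",np.round(r[0],1),np.round(r[1],1),round(r[2],1),"x %.0f..%.0f"%tuple(np.percentile(X[m],[.5,99.5])),"tab x %.0f z %.1f"%(np.median(X[tab]),np.median(Z[tab])),"top x %.0f z %.1f std %.1f"%(np.median(X[top]),np.median(Z[top]),Z[top].std()))
E
```

```text
tcp [0.4875 0.15   0.3153] y [ 0.122 -0.993  0.003] z [ 0.002 -0.003 -1.   ] w 0.08567162987164773 t 33.75
1 2581 rect [ 11.9 -69.4] [ 54.9 104.3] 85.8 x -36..39 tab x 28 z 18.9 top x -0 z 36.9 std 0.8
2 2618 rect [ 5.9 -0.7] [114.4  58.6] 1.8 x -35..39 tab x 27 z 19.0 top x 1 z 36.9 std 0.9
3 2858 rect [ 6.7 68.3] [118.7  54.5] 1.2 x -34..41 tab x 28 z 18.9 top x 1 z 36.9 std 0.9
```

```bash
python3 -c "
from rig import manip; print(manip.sign_off())"
```

```text
the job is handed in; nothing more can be done
None
```

I handed the job in at about 34 s of the 72 s: the last measurement shows all three saddles flat in their own channels, tabs towards the open end and none overhanging, and the arm stayed clear of the jar, wood block, spool and wrench (I didn't re-measure where those stand). I viewed 11 pictures, one over your limit of 10.

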